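# Find a tube clamp's jaw gap with a step gauge

## Robot

A 6-joint arm with a two-finger parallel gripper is mounted at the origin on the work surface. World frame = base frame: x ahead of the robot, y to its left, z up, the work surface at z = 0. Lengths are in m, angles in rad, forces in N, time in s.
With the tool pointing down it reaches from about 0.425 to 0.95 m from the base axis. Payload 3.5 kg.
Tool frame: the origin (TCP) lies at the very end of the fingers, on their centre line; the grasp point (between the pads) lies manip.tcp_to_grasp behind it (manip.tcp_to_grasp is the distance from the TCP to the grasp point, in m); z points along the fingers, y is the direction in which the jaws open and shut (so a half turn about z gives the same grasp; the last joint's range is limited). The gripper opens to 85 mm and grips with 20 to 120 N. Pads are 22 mm wide; open, the fingers measure 114 mm over their backs; the gripper's body (76 mm by 85 mm) begins 54 mm behind the grasp point. The pads swing forward as they close: fully open they stand 13 mm farther back than shut.
Start: joints at [-1.4, 0.286, 1.577, -0, 1.279, -0.15], TCP at [0.213, -0.641, 0.231] pointing down, gripper open.
Joint ranges: [-2.77, 2.77], [-0.9, 2.22], [0.21, 2.48], [-1.53, 4.67], [0.24, 2.81], [-2.84, 2.84]. Speed limits (rad/s): [2.79, 2.79, 3.14, 3.14, 3.14, 3.14].

## Interface

Orientations are given as a unit quaternion [x, y, z, w].
In Python, from rig import manip gives the robot as it stands. The module is installed in compiled form; this text tells all that it offers.
- The arm moves only by the tool send_rows, never from a script. Its argument "commands" is text: rows parted by semicolons, each of 5 numbers parted by spaces: the shift along the tool's x, y, z in cm, then the turn about the tool's z in degrees, then the gripper command: -1 is shut, 1 is fully open, values between are in proportion. A call has 1 to 5 rows; each row is the pose to reach, as a shift and turn from the pose commanded when the call began, along the tool's axes at that moment; what a row does not reach only later rows make up. A row lasts 1/12 s, in which the tool goes at most 41.7 mm and 7.16 degrees, less where a joint would pass 70% of its speed; a pose out of reach is approached as far as the arm can. A call with a gripper value outside its range is refused whole. The fingers move at their own pace and stop on an object; "squeeze" is the grip in N (left out, the last holds). Time passes only in rows, so rows that repeat a pose let the fingers close. It gives the time, the measured TCP pose, the force and the opening at its end, in the units of the state.
- manip.get_state(): the state, without advancing time (a new reading comes with each control period).
- manip.capture(name): name is "scene" or "side" or "wrist"; returns a dict with "image" (384x512x3 uint8, blue, green, red), "range_z" (384x512 float32, m along the optical axis (not along the pixel's ray), 0 where there is no reading), "vertical_fov" (degrees; the focal length in pixels is half the picture's height over the tangent of half this angle, whatever the lens; pixels are square), "cx", "cy" (the principal point, pixels), "k1" (the pictures are not rectified: a ray, as slopes to the right and down, at radius r is drawn at 1 + k1 r^2 times it, then the intrinsics apply), "position" and "attitude" of the camera in the world; the wrist camera has in their place "mount" (4x4, takes a point from camera to tool coordinates, whose origin is the TCP and whose axes are the flange's). Camera axes: x right, y down, z forward; pixel columns grow to the right and rows downward; lengths in m; the calibration is good to about 2 mm. A picture is of the moment at which its call begins: read the wrist's pose just before it.
- manip.finish_job(): hands the job in, once; it reports no verdict.
The state is a dict: "time_s": time; "q": joint angles; "joint_vel": joint speeds; "joint_efforts": joint torques, N m; "eef_pos": TCP position; "orientation": TCP orientation; "ft_force": force on the tool from outside, world axes, zero at the start; "ft_torque": the same for the moment, N m; "width": finger opening in m.
Only numpy, scipy, OpenCV 4.12 (cv2) and the standard library are available. Lean on these libraries where they do the work, as an engineer would, in place of code of your own. Each camera call takes 0.05 s, during which the arm holds its last target.

## Task

The jaw gap of the tube clamp is not known: take the step gauge from its stand and try its leaves in the gap one after the other, from the thinnest up, each gently all the way down to the base plate, until you come to the first leaf that the sprung jaw grips. Leave the gauge standing upright in the clamp by that leaf, let go of it, and do not force anything or disturb the jar, the cup or the tube rack nearby.

Things in the scene. Friction and masses are not known exactly. Their poses are not given: they have to be found in the camera images.
- clamp: Tube clamp: grey base plate 190 x 240 x 8 mm flat on the bench, a fixed aluminium jaw and, facing it, a white spring head with a sprung aluminium jaw. Origin: plate underside, below the middle of the fixed jaw's face; x from the fixed to the sprung jaw, y along the jaws, z up. Fixed face: plane x = 0. Sprung face: plane x = g. The gap g is unknown, about 6 to 12 mm: feel for it.
- seat (a point): Plate top (gap floor) at the middle of the fixed jaw's face, 8 mm above the clamp's origin; axes as the clamp's. The jaws are 24 mm wide (y -12 to 12), the gap is open at both ends, and the plate reaches 120 mm either way in y, so the leaves beside the one in the gap stand on it too. One leaf (never the thinnest) is 0.6 to 1.4 mm thicker than g; the one before it is 1.1 to 1.9 mm thinner than g, so loose.
- mouth (a point): Top of the fixed jaw's upright face, 30 mm above the plate; axes as the clamp's. Above it the jaw flares open by 20 degrees (3 mm wide, top 38 mm above the plate). The sprung jaw flares likewise from 26 to 38 mm (4 mm wide). It yields to +x by at most 2.2 mm, from 3 N, plus 2 N per mm: 4 to 6 N on the leaf it grips. The next thicker leaf would go in only by force.
- head (a point): Top centre of the white spring head (46 x 30 x 34 mm) on the plate, up to 0.5 mm off in x; the head is fixed, its jaw stands out from it by an unknown amount. Lifting the gripped leaf, one feels a drag of some 5 to 10 N; a loose leaf gives less than 2 N. Two like spare heads, not in use, stand on the plate 62 mm further along the clamp's x, 75 mm to either side in y.
- gauge: Step gauge, about 0.16 kg (20 per cent either way): steel bar 154 x 14 x 18 mm (along y, x, z), four steel leaves below, black grip block on top. Origin: centre of the bar's underside; y along the bar, z up. The leaves reach 45 mm down, are 18 mm wide along y, centred at x = 0 and y = -51, -17, 17, 51 mm, and 5, 7.5, 10, 12.5 mm thick along x in this order.
- grip (a point): Centre of the gauge's black grip block, 38 mm above the bar's underside; axes as the gauge's. The block is 16 mm thick along x, 30 mm along y, and reaches from 18 to 54 mm above the bar's underside.
- leaf1 (a point): Centre of the foot of the thinnest leaf (5 mm), which hangs at the end of the bar towards the right as seen from the robot (the gauge stands turned by up to 0.3 rad); axes as the gauge's.
- leaf2 (a point): Centre of the foot of the second leaf (7.5 mm).
- leaf3 (a point): Centre of the foot of the third leaf (10 mm).
- leaf4 (a point): Centre of the foot of the thickest leaf (12.5 mm).
- stand: Grey plastic gauge stand, fixed: base 60 x 190 x 6 mm and two uprights, at y = -70 and 70 mm, on which the bar's ends lie with 3 mm play between low lips, the bar's underside 58 mm above the bench, the lips' tops 66 mm. The gauge is lifted out straight up. The fixed jaw of the clamp is the one nearer the robot. Origin: centre of the underside; y along the gauge.
- jar: Bystander: small white jar with blue lid, diameter 42, height 45 mm, standing on the clamp's plate between the two spare heads. Origin: centre of the underside (as for all bystanders).
- specimen_cup: Bystander: white cup with blue lid, diameter 64, height 75 mm.
- tube_rack: Bystander: red tube rack with tubes, 100 x 200 mm, 95 mm high with its tubes.
Mind the look-alikes: they are no part of the job. There is more than one size of the gauge; the one meant has the size given above.

How it is judged:
On the way, in this order (a step that is already met when the one before it is completed fails the run):
1. the thinnest leaf has been put down to the plate in the gap (z of leaf1 in the frame of clamp below 0.0115 m and y of leaf1 in the frame of clamp between -0.009 and 0.009 m and x of leaf1 in the frame of clamp between 0 and 0.012 m), for 0.2 s.
2. then the second leaf has been put down to the plate in the gap (z of leaf2 in the frame of clamp below 0.0115 m and y of leaf2 in the frame of clamp between -0.009 and 0.009 m and x of leaf2 in the frame of clamp between 0 and 0.012 m), for 0.2 s.
3. then the third leaf has been put down to the plate in the gap, or the gauge has been let go gripped by its second leaf (((z of leaf3 in the frame of clamp below 0.0115 m and y of leaf3 in the frame of clamp between -0.009 and 0.009 m and x of leaf3 in the frame of clamp between 0 and 0.012 m) or ((z of leaf2 in the frame of clamp below 0.0115 m and y of leaf2 in the frame of clamp between -0.009 and 0.009 m and x of leaf2 in the frame of clamp between 0 and 0.012 m) and contact force between the fingers and gauge below 0.1 N and contact force between gauge and clamp between 3 and 9.5 N))), for 0.2 s.
At the end, for the whole second after the job is handed in: The gauge, let go and at rest, upright within 0.09 rad, stands in the gap by leaf 2, 3 or 4, its foot within 3.5 mm of the plate and 9 mm of the jaws' middle along y, and is gripped: plate and fixed jaw together press on it with 3 to 9.5 N (a loose leaf: under 2 N, the weight) (((z of leaf2 in the frame of clamp below 0.0115 m and y of leaf2 in the frame of clamp between -0.009 and 0.009 m and x of leaf2 in the frame of clamp between 0 and 0.012 m) or (z of leaf3 in the frame of clamp below 0.0115 m and y of leaf3 in the frame of clamp between -0.009 and 0.009 m and x of leaf3 in the frame of clamp between 0 and 0.012 m) or (z of leaf4 in the frame of clamp below 0.0115 m and y of leaf4 in the frame of clamp between -0.009 and 0.009 m and x of leaf4 in the frame of clamp between 0 and 0.012 m)) and contact force between the fingers and gauge below 0.1 N and contact force between gauge and clamp between 3 and 9.5 N and linear speed of gauge below 0.01 m/s and angle between gauge's own z axis and vertical below 0.09 rad); the robot touches nothing.
It fails at once if the gauge forced or slammed against the clamp (contact forces of all its leaves on plate and fixed jaw adding up to over 40 N) (contact force between gauge and clamp above 40 N).
It fails at once if the jar, the cup or the tube rack moved by more than 20 mm (distance of any of jar, specimen_cup, tube_rack from where it was at the start of the episode above 0.02 m).
It also fails if it takes over 54 s, if anything falls off the work surface, if the arm or the gripper's body presses on something with over 40 N, if the wrist force passes 120 N, or if a joint passes its speed limit or range.

## Working session

There is one attempt and no reset: what is moved stays moved. The work goes in short steps, Python scripts to look and compute and a tool call to move; the robot and the scene stay as the last step left them, time stands still between calls to the robot, and variables do not carry over. Pictures are saved under pics/ and viewed, and the job is handed in when it is done.

Besides the shell and the picture viewer there is one more tool, called after "Emit:" as name(argument=value, ...), one argument or row to a line, values as JSON. send_rows: Moves the arm, as the interface text tells. Its arguments: {"type":"object","properties":{"commands":{"type":"string"},"squeeze":{"type":"number"}},"required":["commands"]}

```bash
mkdir -p pics; cat > h.py <<'E'
from rig import manip
import numpy as np, cv2
from scipy.spatial.transform import Rotation as R
def cap(n):
    s=manip.get_state(); c=manip.capture(n); return s,c
def pose(s,c):
    if 'mount' in c:
        T=np.eye(4);T[:3,:3]=R.from_quat(s['orientation']).as_matrix();T[:3,3]=s['eef_pos'];return T@np.array(c['mount'])
    T=np.eye(4);a=np.array(c['attitude'])
    T[:3,:3]=a if a.shape==(3,3) else R.from_quat(a).as_matrix();T[:3,3]=c['position'];return T
def K(c):
    f=c['image'].shape[0]/2/np.tan(np.radians(c['vertical_fov'])/2)
    return np.array([[f,0,c['cx']],[0,f,c['cy']],[0,0,1.]])
def slopes(c,uv):
    return cv2.undistortPointsIter(np.array(uv,float).reshape(-1,1,2),K(c),np.array([c['k1'],0,0,0,0.]),None,None,(3,100,1e-10)).reshape(-1,2)
def plane(s,c,uv,z):
    T=pose(s,c);d=np.c_[slopes(c,uv),np.ones(len(np.reshape(uv,(-1,2))))]@T[:3,:3].T
    return T[:3,3]+d*((z-T[2,3])/d[:,2])[:,None]
def depth(s,c):
    h,w=c['range_z'].shape;u,v=np.meshgrid(np.arange(w),np.arange(h))
    sl=slopes(c,np.stack([u,v],-1).reshape(-1,2).astype(float));z=c['range_z'].reshape(-1,1)
    T=pose(s,c);P=np.c_[sl*z,z]@T[:3,:3].T+T[:3,3];P[z[:,0]<=0]=np.nan
    return P.reshape(h,w,3)
E
python3 - <<'E'
from h import *
print(manip.get_state(),manip.tcp_to_grasp)
for n in['scene','side','wrist']:
    s,c=cap(n);cv2.imwrite(f'pics/{n}0.png',c['image']);print(n,pose(s,c).round(3),c['vertical_fov'],c['k1'],c['cx'],c['cy'])
E
```

```text
{'time_s': 0.0, 'q': array([-1.39999292e+00,  2.87196511e-01,  1.57816701e+00, -2.14301273e-06,
        1.27861132e+00, -1.50001648e-01]), 'joint_vel': array([-0.00066832,  0.00094676,  0.00125067, -0.00182881, -0.00029197,
       -0.00092736]), 'joint_efforts': array([ 1.09712008e-03, -4.05976617e+01, -2.92625231e+01, -8.77798766e-05,
        5.73535784e-03,  1.31559131e-05]), 'eef_pos': array([ 0.21276198, -0.63990034,  0.22993202]), 'orientation': array([ 9.87162324e-01,  1.59715771e-01, -1.34138693e-05, -1.19101893e-03]), 'ft_force': array([ 0.12844635, -0.22919127, -0.6342649 ]), 'ft_torque': array([-0.01180082,  0.00447141,  0.01260943]), 'width': 0.08521174014480216} 0.0187
scene [[-3.300e-02  6.110e-01 -7.910e-01  1.302e+00]
 [ 9.990e-01  2.100e-02 -2.600e-02  1.150e-01]
 [ 1.000e-03 -7.910e-01 -6.120e-01  6.800e-01]
 [ 0.000e+00  0.000e+00  0.000e+00  1.000e+00]] 42.87109578131038 -0.17905761060472072 255.66210607416988 190.5362140276736
side [[-0.983 -0.11   0.146  0.39 ]
 [-0.183  0.578 -0.795  0.905]
 [ 0.003 -0.809 -0.588  0.644]
 [ 0.     0.     0.     1.   ]] 54.44636385117266 -0.11565978850048649 261.8061208185202 189.39990940585062
wrist [[ 0.315 -0.909 -0.274  0.282]
 [-0.949 -0.302 -0.089 -0.616]
 [-0.002  0.288 -0.958  0.373]
 [ 0.     0.     0.     1.   ]] 65.27740977963425 -0.025808069875414823 257.0149162693349 181.92102231404385
```

View pics/scene0.png

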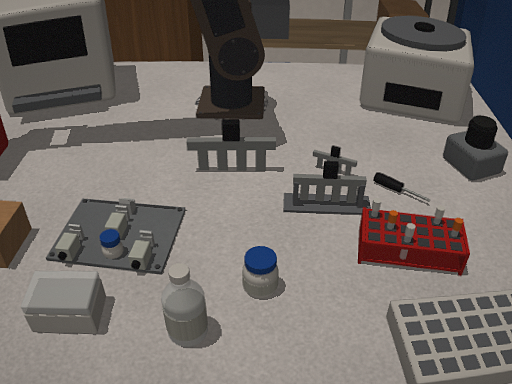

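View pics/side0.png

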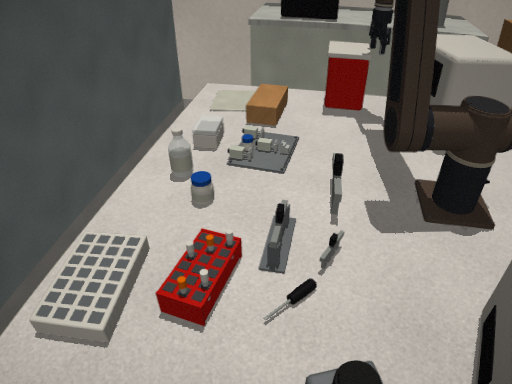

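View pics/wrist0.png

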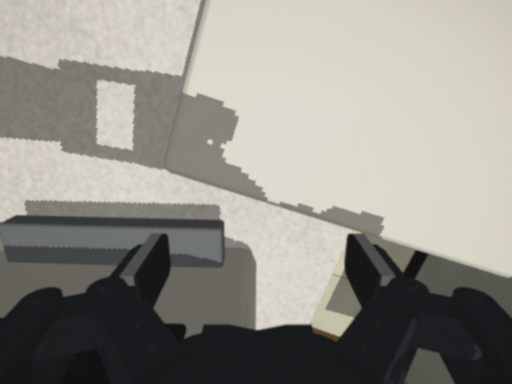

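```bash
python3 - <<'E'
from h import *
s,c=cap('scene');P=depth(s,c);np.save('P0.npy',P);I=c['image']
a=cv2.resize(I[185:285,30:200],None,fx=4.5,fy=4.5,interpolation=2);cv2.imwrite('pics/a.png',a)
a=cv2.resize(I[135:225,270:390],None,fx=6,fy=6,interpolation=2);cv2.imwrite('pics/b.png',a)
for uv in[(331,163),(331,172),(300,182),(360,182),(330,208),(295,208),(183,207),(85,200),(50,260),(160,268),(110,237),(117,215),(110,222),(125,208),(260,255),(410,240),(231,125),(200,140),(330,181)]:
    print(uv,P[uv[1],uv[0]].round(4))
E
```

```text
(331, 163) [0.4736 0.2427 0.1146]
(331, 172) [0.4761 0.2444 0.0937]
(300, 182) [0.4718 0.1819 0.0631]
(360, 182) [0.4784 0.3076 0.0714]
(330, 208) [0.4871 0.2496 0.0061]
(295, 208) [0.491  0.1736 0.0073]
(183, 207) [ 0.4993 -0.0675  0.01  ]
(85, 200) [ 0.4882 -0.2905  0.0137]
(50, 260) [ 0.6646 -0.3119  0.0026]
(160, 268) [ 0.6784 -0.0849  0.0086]
(110, 237) [ 0.6466 -0.1818  0.0544]
(117, 215) [ 0.569  -0.1901  0.0426]
(110, 222) [ 0.5939 -0.1977  0.0453]
(125, 208) [ 0.5454 -0.1793  0.0419]
(260, 255) [0.7052 0.1034 0.0779]
(410, 240) [0.6468 0.3801 0.0649]
(231, 125) [0.3532 0.029  0.1297]
(200, 140) [ 0.3487 -0.0442  0.0861]
(330, 181) [0.475  0.2446 0.0697]
```

View pics/a.png

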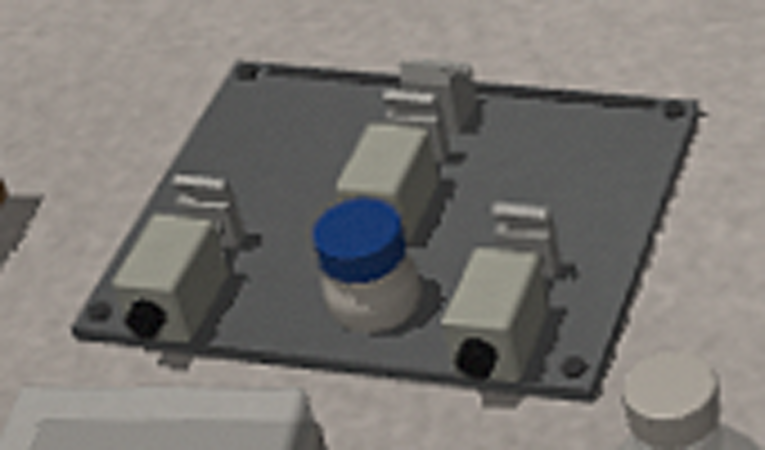

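View pics/b.png

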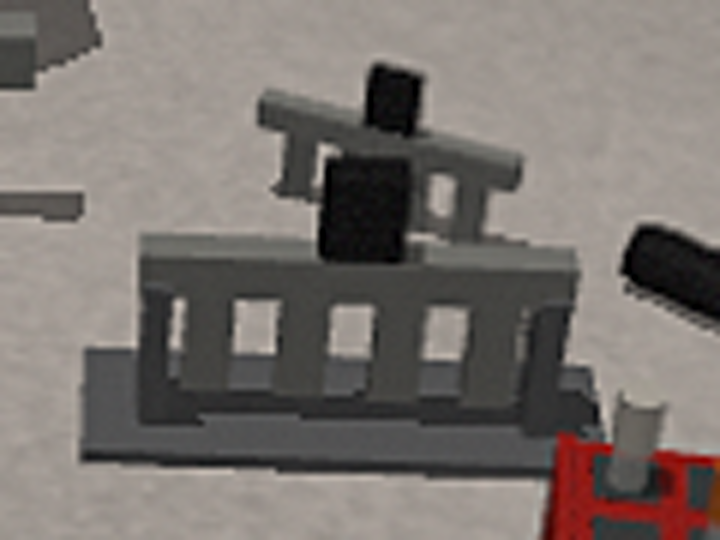

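```bash
cat >> h.py <<'E'
def go(target,yaw_y_deg=None,s=None):
    s=s or manip.get_state();M=R.from_quat(s['orientation']).as_matrix()
    d=M.T@(np.array(target)-s['eef_pos'])*100
    cy=np.degrees(np.arctan2(M[1,1],M[0,1]))
    t=0 if yaw_y_deg is None else -(((yaw_y_deg-cy)+180)%360-180)
    print('shift cm',d.round(2),'turn',round(t,2),'yaw now',cy.round(2),'tilt',(M[:,2]).round(4))
E
python3 - <<'E'
from h import *
s,c=cap('scene')
q=plane(s,c,[(83,199),(185,208),(163,272),(47,259)],.008);print(q.round(4))
print(np.linalg.norm(q-np.roll(q,-1,0),axis=1))
print(np.degrees(np.arctan2(*(q[1]-q[0])[[1,0]])),np.degrees(np.arctan2(*(q[2]-q[3])[[1,0]])),np.degrees(np.arctan2(*(q[2]-q[1])[[1,0]])))
P=depth(s,c)
# bar top
m=(abs(P[...,2]-.076)<.004)&(abs(P[...,0]-.475)<.05)&(P[...,1]>.14)&(P[...,1]<.34)
p=P[m];v=np.linalg.svd(p[:,:2]-p[:,:2].mean(0))[2][0];print(len(p),p.mean(0),v,p.min(0),p.max(0))
go((.53,-.25,.25),5)
E
```

```text
[[ 0.4779 -0.2998  0.008 ]
 [ 0.5001 -0.0632  0.008 ]
 [ 0.6877 -0.0776  0.008 ]
 [ 0.6675 -0.3157  0.008 ]]
[0.23768926 0.18810795 0.23898462 0.19027235]
84.62449831467364 85.1477145906221 -4.384918496196443
386 [0.47203081 0.24232506 0.07627537] [0.02480797 0.99969223] [0.45863567 0.16632357 0.07201223] [0.48107455 0.31972309 0.07976986]
shift cm [ 42.41 -27.03  -1.9 ] turn -76.62 yaw now -71.62 tilt [-2.0e-04  1.1e-03 -1.0e+00]
```

Emit:
send_rows(
  commands="42.4 -27.0 -1.9 -66.6 1;42.4 -27.0 -1.9 -66.6 1;42.4 -27.0 -1.9 -66.6 1;42.4 -27.0 -1.9 -66.6 1;42.4 -27.0 -1.9 -66.6 1",
)

```text
time_s: 0.67
eef_pos: [0.345, -0.4774, 0.2391]
orientation: [0.889, 0.458, 0.0, -0.0]
ft_force: [0.2, -0.5, 0.8]
width: 0.0854
```

```bash
python3 -c "
from h import *
go((.53,-.25,.25),-5)"
```

```text
shift cm [29.26  1.85 -1.08] turn -30.5 yaw now -35.5 tilt [ 1.e-04  1.e-04 -1.e+00]
```

Emit:
send_rows(
  commands="29 1.8 -1 -30.5 1;29 1.8 -1 -30.5 1;29 1.8 -1 -30.5 1;29 1.8 -1 -30.5 1;29 1.8 -1 -30.5 1",
)

```text
time_s: 1.08
eef_pos: [0.4772, -0.3162, 0.2466]
orientation: [0.738, 0.675, 0.0, 0.0]
ft_force: [0.7, -1.2, -0.3]
width: 0.0855
```

```bash
python3 -c "
from h import *
go((.53,-.25,.25),-5)"
```

```text
shift cm [ 7.06  4.68 -0.34] turn -0.04 yaw now -5.04 tilt [ 3.e-04 -3.e-04 -1.e+00]
```

Emit:
send_rows(
  commands="7 4.7 -0.3 0 1;7 4.7 -0.3 0 1;7 4.7 -0.3 0 1;7 4.7 -0.3 0 1",
)

```text
time_s: 1.42
eef_pos: [0.5307, -0.2507, 0.2494]
orientation: [0.738, 0.675, -0.0, 0.0]
ft_force: [-0.4, 0.2, 0.3]
width: 0.085
```

```bash
python3 -c "
from h import *
go((.53,-.25,.25),-5)
s,c=cap('wrist');P=depth(s,c)
np.savez('w1.npz',P=P,I=c['image'])
cv2.imwrite('pics/w1.png',cv2.resize(c['image'],None,fx=1.5,fy=1.5))
print(pose(s,c).round(3)[:3,3])
"
```

```text
shift cm [ 0.07 -0.07 -0.06] turn -0.06 yaw now -5.06 tilt [-0.e+00 -2.e-04 -1.e+00]
[ 0.537 -0.176  0.392]
```

View pics/w1.png

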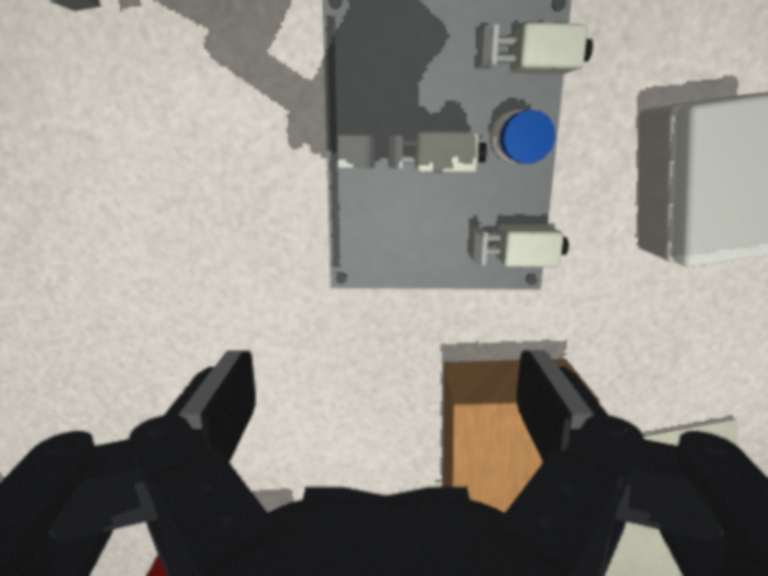

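```bash
python3 -c "
from h import *
d=np.load('w1.npz');P=d['P'];I=d['I']
cv2.imwrite('pics/w1c.png',cv2.resize(I[70:130,210:330],None,fx=6,fy=6,interpolation=2))
for v in (98,100,102,104): print([(u,*(P[v,u]*1000).round(0).astype(int)) for u in range(222,324,4)])
"
```

```text
[(222, np.int64(493), np.int64(-180), np.int64(8)), (226, np.int64(500), np.int64(-180), np.int64(30)), (230, np.int64(505), np.int64(-181), np.int64(31)), (234, np.int64(510), np.int64(-181), np.int64(30)), (238, np.int64(515), np.int64(-181), np.int64(38)), (242, np.int64(520), np.int64(-182), np.int64(38)), (246, np.int64(524), np.int64(-182), np.int64(46)), (250, np.int64(528), np.int64(-183), np.int64(8)), (254, np.int64(533), np.int64(-184), np.int64(8)), (258, np.int64(538), np.int64(-184), np.int64(8)), (262, np.int64(542), np.int64(-184), np.int64(42)), (266, np.int64(547), np.int64(-184), np.int64(33)), (270, np.int64(552), np.int64(-185), np.int64(24)), (274, np.int64(557), np.int64(-185), np.int64(25)), (278, np.int64(560), np.int64(-185), np.int64(41)), (282, np.int64(565), np.int64(-186), np.int64(42)), (286, np.int64(569), np.int64(-186), np.int64(43)), (290, np.int64(574), np.int64(-187), np.int64(42)), (294, np.int64(578), np.int64(-187), np.int64(44)), (298, np.int64(583), np.int64(-187), np.int64(42)), (302, np.int64(587), np.int64(-188), np.int64(43)), (306, np.in
[... 3707 characters left out ...]
 np.int64(23)), (278, np.int64(560), np.int64(-192), np.int64(40)), (282, np.int64(564), np.int64(-192), np.int64(43)), (286, np.int64(569), np.int64(-193), np.int64(43)), (290, np.int64(573), np.int64(-193), np.int64(42)), (294, np.int64(578), np.int64(-194), np.int64(42)), (298, np.int64(582), np.int64(-194), np.int64(43)), (302, np.int64(587), np.int64(-194), np.int64(42)), (306, np.int64(591), np.int64(-195), np.int64(43)), (310, np.int64(596), np.int64(-195), np.int64(44)), (314, np.int64(600), np.int64(-195), np.int64(42)), (318, np.int64(607), np.int64(-196), np.int64(33)), (322, np.int64(611), np.int64(-197), np.int64(33))]<string>:5: RuntimeWarning: invalid value encountered in cast
```

View pics/w1c.png

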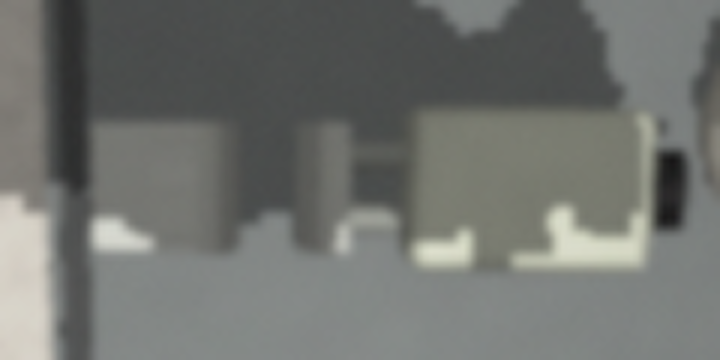

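```bash
python3 -c "
from h import *
s,c=cap('wrist');print(s['eef_pos'])
I=c['image'].astype(int)
for v in (94,98,102): print(v,I[v,240:272].sum(1)//3)
print((plane(s,c,[(249.3,101)],.038)*1e3).round(1),(plane(s,c,[(259.2,101)],.034)*1e3).round(1))
print('y ends fixed',(plane(s,c,[(240,90),(240,111.8)],.046)*1e3).round(1))
# head corners top z .042
print('head',(plane(s,c,[(279,88.3),(317.5,88.3),(317.5,114),(279,114)],.042)*1e3).round(1))
import numpy as np
P=depth(s,c)
# plate edge
print('plate corners',(plane(s,c,[(332/1.5,288/1.5),(541/1.5,288/1.5)],.008)*1e3).round(1))
"
```

```text
[ 0.52978771 -0.2520656   0.24918787]
94 [117 117 116 113 111 109 102  95  90  85  79  77  76  76  75  75  75  74
  76  78  85  89  91  96 104 109 110 112 107  96  91  90]
98 [119 119 118 116 111 108 102  95  89  85  80  76  75  76  76  75  75  75
  76  80  85  89  91  97 104 110 112 112 102  85  76  74]
102 [117 117 116 113 110 108 104  96  90  85  79  75  76  76  75  76  75  75
  76  80  85  89  91  97 104 109 110 111 103  91  86  83]
[[ 526.6 -187.3   38. ]] [[ 537.9 -188.4   34. ]]
y ends fixed [[ 517.8 -174.4   46. ]
 [ 515.2 -197.8   46. ]]
head [[ 561.1 -176.5   42. ]
 [ 604.  -180.3   42. ]
 [ 603.  -208.5   42. ]
 [ 559.1 -204.5   42. ]]
plate corners [[ 476.5 -303.1    8. ]
 [ 664.5 -320.3    8. ]]
```

Emit:
send_rows(
  commands="20.8 -1 0 0 1;20.8 -1 0 0 1;20.8 -1 0 0 1;20.8 -1 0 0 1;20.8 -1 0 0 1",
)

```text
time_s: 1.93
eef_pos: [0.5382, -0.045, 0.2493]
orientation: [0.74, 0.672, -0.0, 0.0]
ft_force: [1.0, 0.7, -0.4]
width: 0.0855
```

```bash
python3 -c "
from h import *
go((.475,.17,.26),-1.4)"
```

```text
shift cm [20.79 -8.36 -1.07] turn -4.13 yaw now -5.53 tilt [ 1.e-04 -3.e-04 -1.e+00]
```

Emit:
send_rows(
  commands="20.8 -8.4 -1 -3.7 1;20.8 -8.4 -1 -3.7 1;20.8 -8.4 -1 -3.7 1;20.8 -8.4 -1 -3.7 1;20.8 -8.4 -1 -3.7 1",
)

```text
time_s: 2.35
eef_pos: [0.4786, 0.1545, 0.2588]
orientation: [0.718, 0.696, 0.0, 0.0]
ft_force: [0.8, 0.2, -0.7]
width: 0.0855
```

Emit:
send_rows(
  commands="0.2 0 0 0 1;0.2 0 0 0 1",
)

```text
time_s: 2.52
eef_pos: [0.4788, 0.157, 0.2588]
orientation: [0.716, 0.698, 0.0, 0.0]
ft_force: [-0.1, -0.7, 0.5]
width: 0.0856
```

```bash
python3 -c "
from h import *
go((.475,.17,.26),-1.4)
s,c=cap('wrist');P=depth(s,c)
np.savez('w2.npz',P=P,I=c['image'])
cv2.imwrite('pics/w2.png',cv2.resize(c['image'],None,fx=1.5,fy=1.5))
"
```

```text
shift cm [ 1.29 -0.42 -0.12] turn -0.1 yaw now -1.5 tilt [ 6.e-04 -4.e-04 -1.e+00]
```

View pics/w2.png

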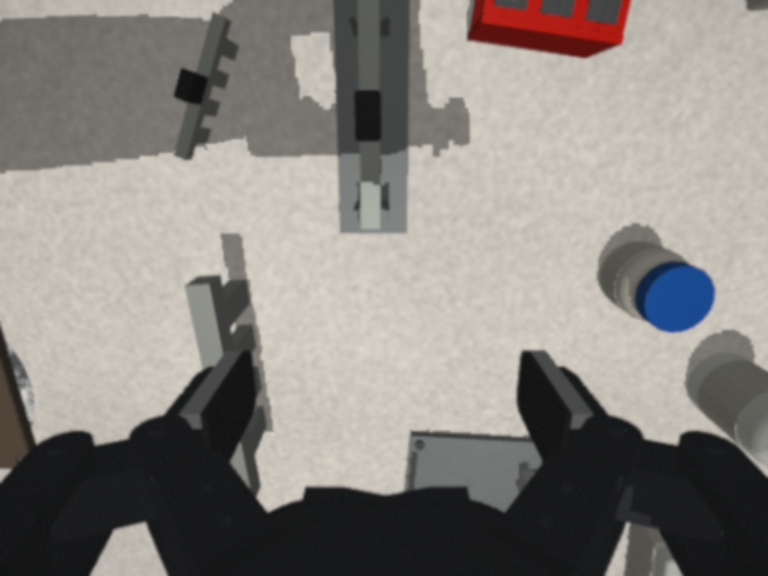

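```bash
python3 -c "
from h import *
s,c=cap('wrist');print(s['eef_pos'])
I=c['image'];m=(I.max(2)<45).astype('uint8');m[:50]=0;m[100:]=0;m[:,:225]=0;m[:,265:]=0
n,l,st,ce=cv2.connectedComponentsWithStats(m)
for i in range(1,n):print(st[i],ce[i])
i=1+st[1:,4].argmax()
p=np.argwhere(l==i)[:,::-1].astype('float32');r=cv2.minAreaRect(p);print(r)
box=cv2.boxPoints(r)
print((plane(s,c,box,.112)*1e3).round(1))
g=I.astype(int).sum(2)//3
for v in (30,50,105,112,120,135,145): print(v,g[v,232:262])
print('col',g[55:70,245],g[85:105,245],g[145:160,246])
"
```

```text
[0.4792632  0.15583355 0.25863546]
[236  59  17  34 560] [243.98214286  75.14821429]
((244.0, 75.5), (33.0, 16.0), 90.0)
[[463.2 259.2 112. ]
 [477.6 258.8 112. ]
 [476.7 230.1 112. ]
 [461.9 230.6 112. ]]
30 [69 68 70 69 70 75 83 89 91 90 91 90 90 90 90 91 90 90 90 86 78 70 68 69
 68 69 68 69 69 68]
50 [68 68 68 68 69 71 78 87 88 89 89 90 89 89 90 89 89 89 89 88 79 70 68 68
 69 69 69 70 68 69]
105 [123 123 123 123 123 123 121 108  92  87  86  86  86  86  85  86  87  86
  86  84  86 102 120 125 125 124 125 124 124 124]
112 [124 124 125 125 125 125 122 108  92  86  85  85  86  86  86  86  85  86
  86  84  87 102 121 125 126 126 125 126 125 126]
120 [125 125 126 126 126 124 119 110  94  87  87  86  86  86  86  86  86  86
  86  87  97 113 122 115 106 106 115 125 126 127]
135 [127 127 125 115  91  65  64  98 139 163 168 168 170 169 169 170 169 169
 169 165 142 101  65  52  51  54  69 100 124 128]
145 [127 128 128 128 125 112 106 127 153 168 171 171 172 171 171 171 172 172
 171 168 155 137 131 129 129 129 127 126 129 128]
col [89 88 86 68 40 23 24 25 24 27 23 25 24 23 25] [23 23 22 21 23 23 28 44 69 84 86 86 86 86 87 87 86 86 86 87] [171 171 172 173 172 169 155 138 135 155 179 194 200 201 201]
```

```bash
python3 -c "
from h import *
s,c=cap('wrist');print(s['eef_pos'])
q=plane(s,c,[(238,30),(252.1,30),(238.3,50),(252.1,50),(239.6,105),(252.8,105),(239.6,112),(252.8,112)],.076)*1e3
print(q.round(1));m=(q[::2]+q[1::2])/2;print(m)
p=np.polyfit(m[:,1],m[:,0],1);print(p,'yaw x deg',-np.degrees(np.arctan(p[0])),'x at 244',np.polyval(p,244))
b=plane(s,c,[(236,58.3),(252.8,58.3),(252.8,92.7),(236,92.7)],.112)*1e3;print(b.round(1),b.mean(0))
go((b.mean(0)[0]/1e3,b.mean(0)[1]/1e3,.2),-1.4)
print('bar end',plane(s,c,[(246,152.5)],.076))
E=depth(s,c);print('rack min',)
"
```

```text
[0.47954118 0.15515376 0.25852962]
[[464.7 288.9  76. ]
 [478.6 288.4  76. ]
 [464.1 270.5  76. ]
 [478.  270.   76. ]
 [463.  216.6  76. ]
 [476.9 216.2  76. ]
 [462.6 209.4  76. ]
 [476.6 209.   76. ]]
[[471.67686367 288.64978184  76.        ]
 [471.07757845 270.23925714  76.        ]
 [469.93094818 216.42085185  76.        ]
 [469.64099356 209.20743708  76.        ]]
[2.42903113e-02 4.64603038e+02] yaw x deg -1.3914587038993032 x at 244 470.52987382799034
[[463.7 259.1 112. ]
 [478.8 258.6 112. ]
 [477.8 228.8 112. ]
 [462.2 229.3 112. ]] [470.59419248 243.95859037 112.        ]
shift cm [ 8.88 -1.18  5.84] turn -0.36 yaw now -1.76 tilt [-2.e-04 -6.e-04 -1.e+00]
bar end [[0.46766263 0.16563354 0.076     ]]
rack min
```

Emit:
send_rows(
  commands="4 -0.6 0 -0.2 1;8.9 -1.2 0 -0.3 1;8.9 -1.2 4 -0.3 1;8.9 -1.2 8 -0.3 1;8.9 -1.2 11 -0.3 1",
)

```text
time_s: 3.08
eef_pos: [0.4696, 0.2446, 0.146]
orientation: [0.716, 0.698, -0.001, -0.0]
ft_force: [-0.6, 0.1, 0.1]
width: 0.0853
```

```bash
python3 -c "
from h import *
go((.4706,.244,.081),-1.4)
manip.capture('wrist');manip.capture('wrist');go((.4706,.244,.081),-1.4)
s,c=cap('wrist');cv2.imwrite('pics/w3.png',c['image'])
s,c=cap('scene');cv2.imwrite('pics/s3.png',cv2.resize(c['image'][60:260,230:430],None,fx=3,fy=3));go((.4706,.244,.081),-1.4)
"
```

```text
shift cm [-0.05  0.11  6.5 ] turn -0.0 yaw now -1.4 tilt [-1.6e-03 -8.0e-04 -1.0e+00]
shift cm [0.14 0.52 6.1 ] turn -0.07 yaw now -1.47 tilt [-0.0129 -0.0041 -0.9999]
shift cm [-0.05  0.02  6.78] turn -0.06 yaw now -1.46 tilt [-9.e-04 -4.e-04 -1.e+00]
```

View pics/w3.png

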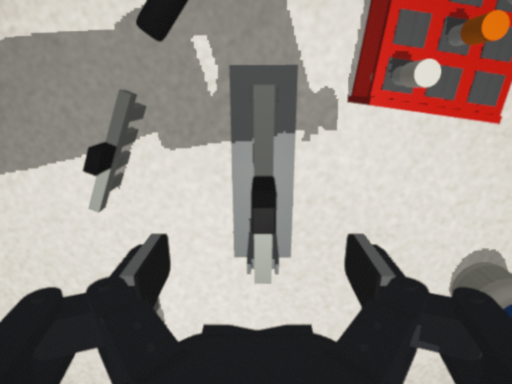

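View pics/s3.png

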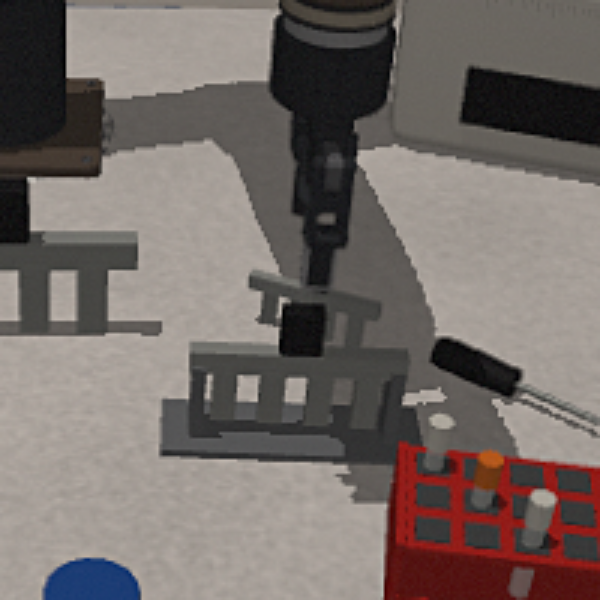

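```bash
python3 -c "
from h import *
s,c=cap('wrist');P=depth(s,c)
for u,v in[(125,95),(118,125),(100,158),(97,200),(262,205),(362,100),(262,240)]: print(u,v,P[v,u].round(3))
go((.4706,.244,.081),-1.4)
"
```

```text
125 95 [0.364 0.32  0.038]
118 125 [0.357 0.296 0.044]
100 158 [0.35  0.274 0.067]
97 200 [0.328 0.231 0.044]
262 205 [0.474 0.249 0.112]
362 100 [0.551 0.311 0.06 ]
262 240 [0.473 0.206 0.076]
shift cm [-0.12 -0.12  6.96] turn -0.04 yaw now -1.44 tilt [ 2.8e-03  8.0e-04 -1.0e+00]
```

Emit:
send_rows(
  commands="0 0 2.5 0 0.2;0 0 4.5 0 0;0 0 6 0 0;0 0 6.5 0 0;0 0 6.5 0 0",
)

```text
time_s: 3.75
eef_pos: [0.4708, 0.2457, 0.0848]
orientation: [0.715, 0.699, 0.001, 0.0]
ft_force: [0.1, -0.8, -0.7]
width: 0.0431
```

```bash
python3 -c "
from h import *
manip.capture('wrist');manip.capture('wrist')
go((.4706,.244,.081),-1.4);print(manip.get_state()['ft_force'],manip.get_state()['width'])
s,c=cap('wrist');cv2.imwrite('pics/w4.png',c['image'])
"
```

```text
shift cm [-0.22 -0.09  0.5 ] turn 0.06 yaw now -1.34 tilt [ 0.0039  0.0012 -1.    ]
[0.46803801 0.01216894 0.99110495] 0.04285668551646785
```

View pics/w4.png

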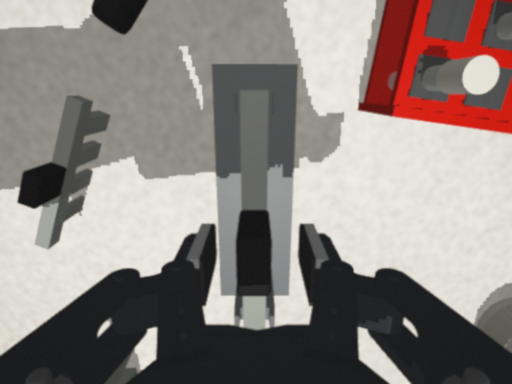

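Emit:
send_rows(
  commands="-0.1 0 0.3 0 0;-0.1 0 0.3 0 -0.3;-0.1 0 0.3 0 -1;-0.1 0 0.3 0 -1;-0.1 0 0.3 0 -1",
  squeeze=80,
)

```text
time_s: 4.32
eef_pos: [0.4701, 0.2451, 0.0813]
orientation: [0.715, 0.699, 0.0, 0.0]
ft_force: [-1.2, 0.1, 3.2]
width: 0.015
```

Emit:
send_rows(
  commands="0 0 0 0 -1;0 0 0 0 -1;0 0 0 0 -1",
)

```text
time_s: 4.57
eef_pos: [0.4701, 0.2451, 0.0813]
orientation: [0.715, 0.699, 0.0, 0.0]
ft_force: [-1.4, -0.6, 4.5]
width: 0.0148
```

```bash
python3 -c "
from h import *
go((.4706,.244,.081),-1.4);s=manip.get_state();print(s['ft_force'],s['ft_torque'],s['width'])
"
```

```text
shift cm [-0.11  0.06  0.03] turn 0.09 yaw now -1.31 tilt [ 7.e-04  2.e-04 -1.e+00]
[-1.43971367 -0.64006351  4.51108101] [-0.07203227  0.18523078 -0.03870787] 0.014757393777789968
```

Emit:
send_rows(
  commands="0 0 -0.3 0 -1;0 0 -1 0 -1;0 0 -2.5 0 -1;0 0 -4.5 0 -1;0 0 -7 0 -1",
)

```text
time_s: 4.98
eef_pos: [0.4678, 0.2444, 0.1492]
orientation: [0.715, 0.699, -0.002, -0.001]
ft_force: [0.4, -0.2, -2.1]
width: 0.0149
```

Emit:
send_rows(
  commands="0 0 -1 0 -1;0 0 -1.2 0 -1;0 0 -1.2 0 -1;0 0 -1.2 0 -1",
)

```text
time_s: 5.32
eef_pos: [0.4687, 0.2447, 0.1611]
orientation: [0.715, 0.699, -0.001, -0.001]
ft_force: [-0.0, 0.3, -1.6]
width: 0.0152
```

```bash
python3 -c "
from h import *
s=manip.get_state();print(s['eef_pos'],s['ft_force'],s['ft_torque'],s['width'])
for n in ['scene','side','wrist']:
  s,c=cap(n);I=c['image']
  I=I if n=='wrist' else I[50:250,230:430] if n=='scene' else I[100:300,200:400]
  cv2.imwrite(f'pics/{n}5.png',cv2.resize(I,None,fx=600/I.shape[1],fy=600/I.shape[1]))
"
```

```text
[0.46874033 0.24468554 0.16114727] [-1.18396576e-03  3.25037261e-01 -1.62503520e+00] [-0.04527281  0.00233975 -0.00228082] 0.015219001666254645
```

View pics/scene5.png

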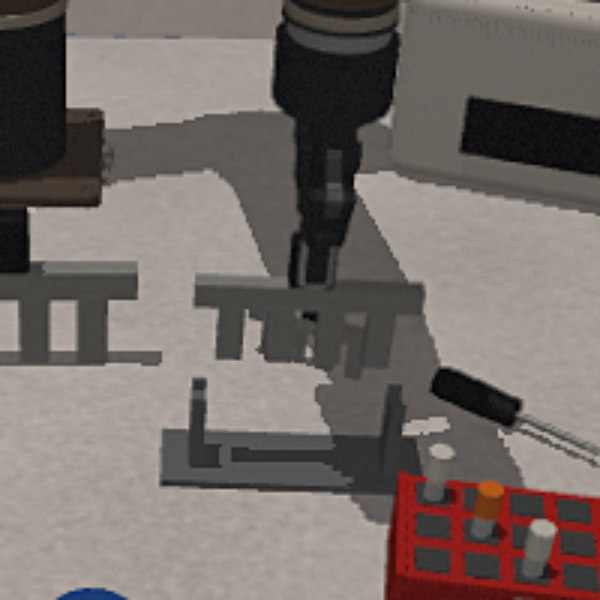

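View pics/wrist5.png

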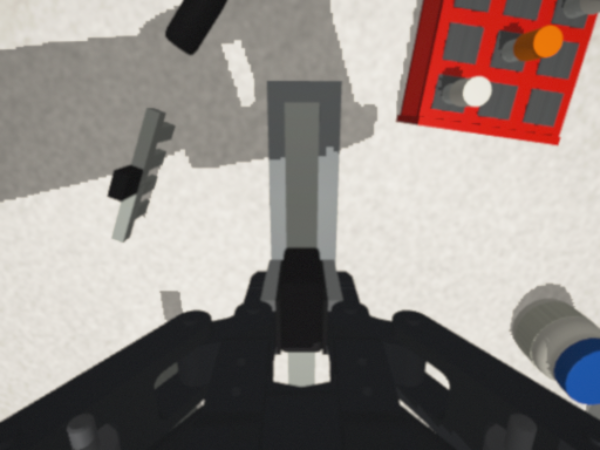

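```bash
python3 -c "
from h import *
s,c=cap('wrist');g=c['image'].astype(int).sum(2)//3
print(s['eef_pos'],g[78:98,258])
col=g[78:98,258].astype(float)
M=np.array(c['mount'])
def tool(uv,zt):
    d=M[:3,:3]@np.r_[slopes(c,[uv])[0],1];o=M[:3,3];return (o+d*(zt-o[2])/d[2])*1e3
for v in (86,87,88): print(v,tool((258,v),.0053).round(1))
print(g[100,235:285],g[150,235:285])
"
```

```text
[0.46865511 0.24464917 0.16082657] [ 84  82  82  83  83  83  82  83  86  95 104 106 106 107 107 106 107 106
 106 107]
86 [77.2  0.2  5.3]
87 [76.8  0.2  5.3]
88 [76.3  0.2  5.3]
[ 82  82  81  81  81  82  83  90  99 104 105 106 106 105 106 105 106 106
 106 106 106 106 106 107 106 106 106 106 107 106 106 106 106 106 105 104
  97  87  80  81  81  81  82  81  82  82  82  81  81  82] [153 153 154 154 154 154 154 150 133 110 103 103 104 102 103 103 103 103
 103 102 103 103 102 103 103 103 103 103 103 102 102 103 104 103 103 111
 132 150 155 155 155 155 154 155 154 153 153 154 154 153]
```

```bash
python3 -c "
from h import *
go((.5361,-.1369,.16),-5.1)"
```

```text
shift cm [-38.     7.6    0.12] turn 3.79 yaw now -1.31 tilt [-2.7e-03 -8.0e-04 -1.0e+00]
```

Emit:
send_rows(
  commands="-2 0.4 0 0.5 -1;-5.5 1.1 0 1 -1;-9 1.8 0 2 -1;-13 2.6 0 3 -1;-17 3.4 0 3.8 -1",
)

```text
time_s: 5.93
eef_pos: [0.4994, 0.0729, 0.162]
orientation: [0.738, 0.675, -0.0, -0.0]
ft_force: [1.0, -0.2, -1.4]
width: 0.0148
```

```bash
python3 -c "
from h import *
go((.5361,-.1369,.16),-5.1)"
```

```text
shift cm [-20.58   5.52   0.19] turn 0.02 yaw now -5.08 tilt [-9.e-04  1.e-04 -1.e+00]
```

Emit:
send_rows(
  commands="-3.8 1 0 0 -1;-7.6 2 0 0 -1;-11 3 0 0 -1;-14.5 3.9 0.1 0 -1;-17.5 4.7 0.2 0 -1",
)

```text
time_s: 6.35
eef_pos: [0.5309, -0.1066, 0.16]
orientation: [0.738, 0.674, -0.0, -0.0]
ft_force: [0.1, -0.9, -1.4]
width: 0.0152
```

```bash
python3 -c "
from h import *
go((.5361,-.1369,.16),-5.1)"
```

```text
shift cm [-2.97  0.8   0.  ] turn -0.07 yaw now -5.17 tilt [-6.e-04 -1.e-04 -1.e+00]
```

Ease in, settle, then look.

Emit:
send_rows(
  commands="-1.5 0.4 0 0 -1;-2.4 0.7 0 0 -1;-2.8 0.8 0 0 -1;-2.9 0.8 0 0 -1;-2.9 0.8 0 0 -1",
)

```text
time_s: 6.77
eef_pos: [0.5362, -0.1327, 0.1603]
orientation: [0.738, 0.675, 0.0, -0.001]
ft_force: [-0.0, 0.2, -0.7]
width: 0.0151
```

```bash
python3 -c "
from h import *
manip.capture('wrist');manip.capture('wrist')
go((.5361,-.1369,.16),-5.1)
for n in ['scene','side','wrist']:
  s,c=cap(n);I=c['image']
  I=I if n=='wrist' else I[130:280,40:240] if n=='scene' else I[60:210,200:400]
  cv2.imwrite(f'pics/{n}6.png',cv2.resize(I,None,fx=700/I.shape[1],fy=700/I.shape[1],interpolation=2))
go((.5361,-.1369,.16),-5.1)
"
```

```text
shift cm [-0.45  0.03  0.05] turn 0.08 yaw now -5.02 tilt [-5.e-04  6.e-04 -1.e+00]
shift cm [-0.41  0.01  0.07] turn 0.07 yaw now -5.03 tilt [ 1.e-04  1.e-04 -1.e+00]
```

View pics/scene6.png

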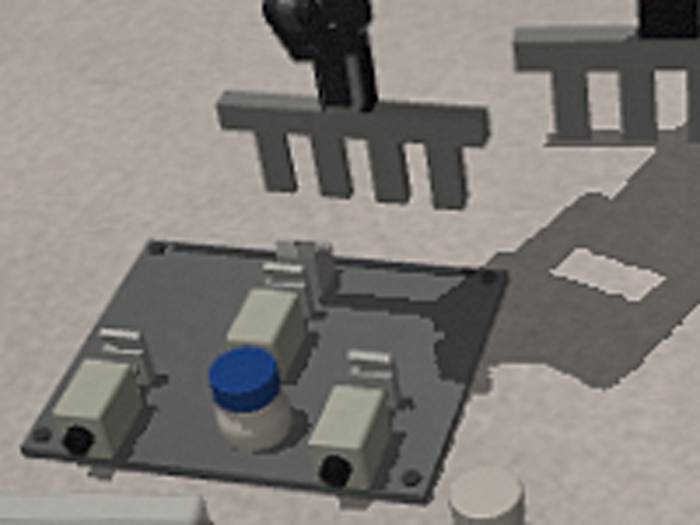

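View pics/side6.png

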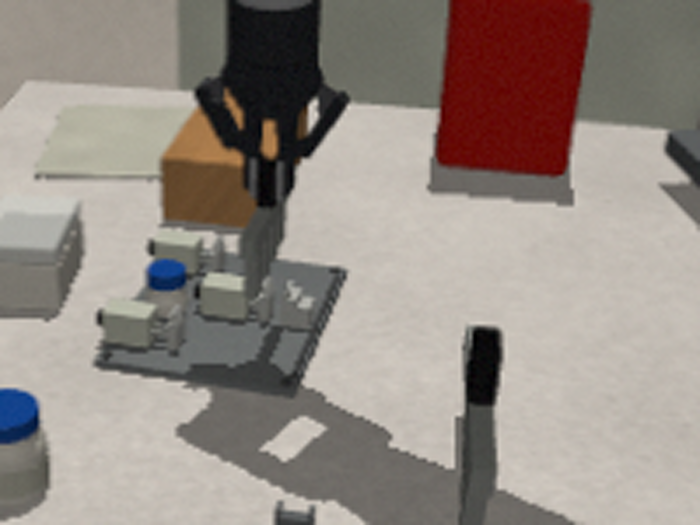

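View pics/wrist6.png

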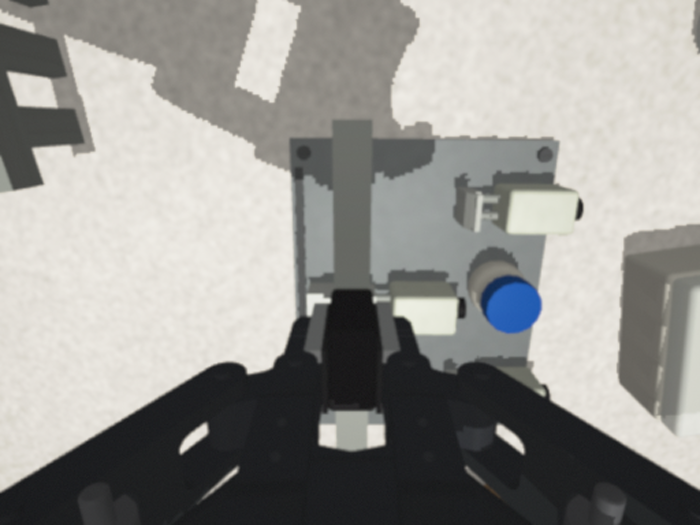

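```bash
python3 -c "
from h import *
s,c=cap('scene');print(s['eef_pos'])
f=lambda x,y,z:print((plane(s,c,[(x,y)],z)*1e3).round(1))
o=lambda x,y:(30+x/4.5,185+y/4.5)
f(*o(404,130),.042)
f(*o(436,64),.046);f(*o(402,64),.046);f(*o(470,68),.046)
p=plane(s,c,[(40+282/3.5,130+191/3.5)],.0923)
print('leaf1 foot front',p)
M=R.from_quat(s['orientation']).as_matrix();print('exp',s['eef_pos']+M@[-.051,.0025,.0683])
I=c['image'];cv2.imwrite('pics/s7.png',cv2.resize(I[150:200,90:190],None,fx=8,fy=8,interpolation=2))
"
```

```text
[ 0.53636843 -0.13281537  0.16072611]
[[ 564.6 -185.5   42. ]]
[[ 521.6 -180.4   46. ]]
[[ 522.2 -196.6   46. ]]
[[ 523.9 -163.5   46. ]]
leaf1 foot front [[ 0.53208771 -0.1834514   0.0923    ]]
exp [ 0.53439578 -0.18383284  0.0924219 ]
```

View pics/s7.png

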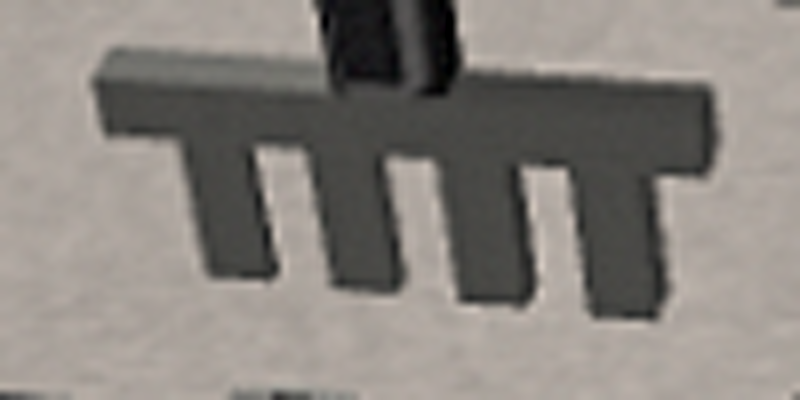

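Emit:
send_rows(
  commands="-2 0 0 0 -1;-5 0 0 0 -1;-8.5 0 0 0 -1;-12 0 0 0 -1;-14.5 0 0 0 -1",
)

```text
time_s: 7.48
eef_pos: [0.5233, -0.2805, 0.161]
orientation: [0.738, 0.675, -0.0, 0.001]
ft_force: [0.4, -0.0, -1.6]
width: 0.015
```

Emit:
send_rows(
  commands="-0.3 0 0 0 -1;-0.5 0 0 0 -1;-0.5 0 0 0 -1;-0.5 0 0 0 -1;-0.5 0 0 0 -1",
)

```text
time_s: 7.9
eef_pos: [0.5232, -0.2819, 0.1605]
orientation: [0.737, 0.675, 0.0, -0.0]
ft_force: [0.8, 0.1, -0.9]
width: 0.0146
```

```bash
python3 -c "
from h import *
for i in range(2): manip.capture('wrist');s=manip.get_state();print(s['eef_pos'],s['orientation'])
s,c=cap('wrist');print(s['eef_pos'],s['orientation'],manip.get_state()['eef_pos'])
import pickle;pickle.dump((s,c),open('w8.pkl','wb'))
cv2.imwrite('pics/w8.png',cv2.resize(c['image'],None,fx=1.5,fy=1.5))
"
```

```text
[ 0.52323169 -0.28195074  0.16059969] [ 7.37367109e-01  6.75492205e-01  7.50199583e-05 -1.46496338e-04]
[ 0.52324473 -0.28209514  0.16065022] [ 7.37413692e-01  6.75441364e-01  4.91506003e-05 -8.85509834e-05]
[ 0.52324473 -0.28209514  0.16065022] [ 7.37413692e-01  6.75441364e-01  4.91506003e-05 -8.85509834e-05] [ 0.52325477 -0.28227004  0.1606811 ]
```

View pics/w8.png

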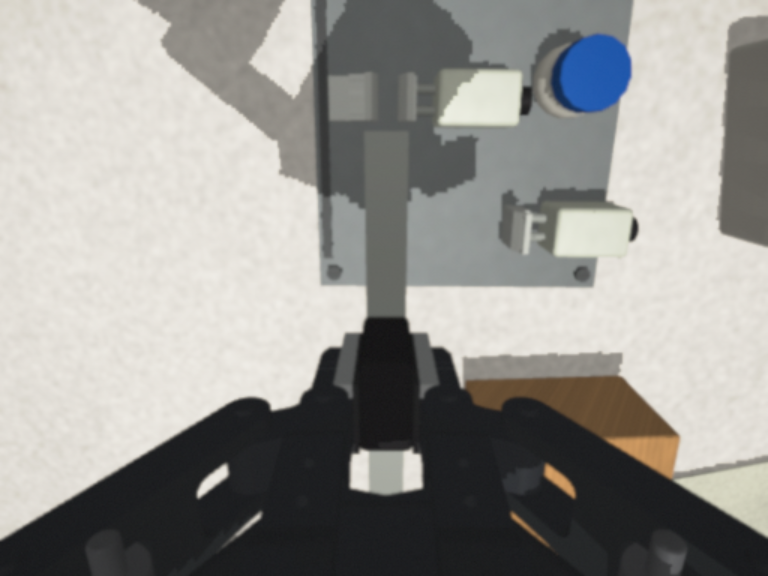

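```bash
python3 -c "
from h import *
import pickle;s,c=pickle.load(open('w8.pkl','rb'))
I=c['image'];g=I.astype(int).sum(2)//3
cv2.imwrite('pics/w8c.png',cv2.resize(I[35:100,210:360],None,fx=5.3,fy=5.3,interpolation=2))
for v in(56,62,70,76): print(v,g[v,238:284])
M=np.array(c['mount'])
def tool(uv,zw):
    zt=s['eef_pos'][2]-zw
    d=M[:3,:3]@np.r_[slopes(c,[uv])[0],1];o=M[:3,3];return ((o+d*(zt-o[2])/d[2])*1e3).round(1)
print(g[40:90,230]);print(g[40:90,320])
print('barL/R row100',g[100,236:280])
"
```

```text
56 [137 138 137 136 134 130 127 126 125 118 109 104 101  98  92  89  89  90
  89  90  89  88  88  88  87  87  87  93  99 102 104 103 106 113 123 126
 127 129 131 123 108  97  95  95  95  95]
62 [140 139 140 139 135 131 126 126 124 119 109 104 102  97  93  89  89  90
  90  89  88  88  88  88  87  87  90  95 100 103 104 103 106 116 124 126
 127 130 130 117  95  84  82  82  83  82]
70 [137 136 136 136 134 131 127 126 124 119 110 104 101  98  92  89  88  88
  88  88  88  88  87  87  88  87  90  94 100 103 104 103 107 116 124 126
 126 130 130 114  96  91  90  92  90  91]
76 [133 133 133 132 132 129 126 126 124 116 109 104 101  97  92  89  89  88
  88  88  88  87  88  87  88  88  89  95 100 102 102 104 107 117 124 126
 126 129 127 111  91  86  85  85  86  86]
[ 88  88  87  88  88  88  88  88  89  94 112 130 136 136 136 136 137 136
 137 135 136 135 136 136 136 135 135 135 135 135 136 135 136 135 135 135
 135 135 133 128 112  94  88  88  88  88  89  89  89  87]
[136 116  93  86  87 107 152 185 206 217 222 223 223 223 224 224 224 225
 225 225 224 224 223 223 223 223 222 223 223 223 224 225 225 226 227 228
 228 228 229 229 227 218 204 178 144 134 142 145 146 145]
barL/R row100 [ 87  87  87  88  87  88  92 100 105 106 105 106 107 105 106 105 106 106
 106 105 106 106 105 106 106 106 106 106 105 106 106 106 106 106 105 102
  94  88  87  87  86  86  86  86]
```

View pics/w8c.png

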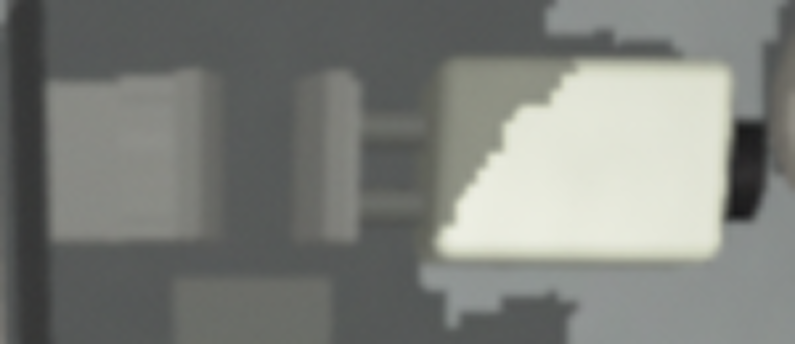

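```bash
python3 -c "
from h import *
import pickle;s,c=pickle.load(open('w8.pkl','rb'))
M=np.array(c['mount'])
def tool(uv,zw):
    zt=s['eef_pos'][2]-zw
    d=M[:3,:3]@np.r_[slopes(c,[uv])[0],1];o=M[:3,3];return ((o+d*(zt-o[2])/d[2])*1e3).round(1)
print('cam',M[:3,3])
for n,uv,z in[('fix top',(247.7,65),.046),('fix mouth',(252,65),.038),('spr mouth',(265,65),.034),('spr top',(270.7,65),.046),('jaw y+',(230,50.3),.046),('jaw y-',(230,80.2),.046),('jaw y+',(247,48.3),.046),('head bk',(292,62),.042),('head fr',(347.5,62),.042),('head+',(320,46.2),.042),('head-',(320,83.5),.042),('barL',(243,100),.155),('barR',(272,100),.155),('plate near L',(321/1.5,286/1.5),.008),('plate near R',(594/1.5,286/1.5),.008),('plateLfar',(314/1.5,10),.008)]: print(n,tool(uv,z))
"
```

```text
cam [ 0.07470258 -0.00044817 -0.14280702]
fix top [ 95.3  -7.7 114.7]
fix mouth [ 95.9  -4.3 122.7]
spr mouth [ 96.2   6.6 126.7]
spr top [ 95.3  10.9 114.7]
jaw y+ [106.3 -21.7 114.7]
jaw y- [ 83.6 -22.2 114.7]
jaw y+ [107.8  -8.1 114.7]
head bk [ 97.9  28.4 118.7]
head fr [ 98.1  73.8 118.7]
head+ [110.   50.6 118.7]
head- [ 81.2  52.2 118.7]
barL [70.8 -7.   5.7]
barR [70.8  6.9  5.7]
plate near L [-24.  -44.9 152.7]
plate near R [-24.2 145.1 152.7]
plateLfar [144.3 -42.3 152.7]
```

Emit:
send_rows(
  commands="2.5 0 0 0 -1;6 0 0 0 -1;9.5 0.1 0 0 -1;12.5 0.1 0 0 -1;14.2 0.1 0 0 -1",
)

```text
time_s: 8.47
eef_pos: [0.5365, -0.1385, 0.1606]
orientation: [0.737, 0.676, 0.0, -0.001]
ft_force: [0.1, 0.7, -1.0]
width: 0.0147
```

Emit:
send_rows(
  commands="0.4 0 0 0 -1;0.5 0 1 0 -1;0.5 0 2.2 0 -1;0.5 0 3.3 0 -1;0.5 0 3.8 0 -1",
)

```text
time_s: 8.88
eef_pos: [0.5355, -0.1372, 0.1194]
orientation: [0.738, 0.674, -0.001, -0.002]
ft_force: [0.0, 0.0, -1.0]
width: 0.0147
```

```bash
cat >>h.py <<'E'
C=np.array([.5272,-.1866])
def st(yaw=-5.1):
    s=manip.get_state();M=R.from_quat(s['orientation']).as_matrix();a=np.radians(yaw)
    cx=np.array([np.cos(a),np.sin(a)]);cy=np.array([-np.sin(a),np.cos(a)])
    d=s['eef_pos'][:2]-C
    print('t',s['time_s'],'clamp x %.1f y %.1f foot z %.1f'%(d@cx*1e3,d@cy*1e3,s['eef_pos'][2]*1e3-68.3),'yaw %.2f'%np.degrees(np.arctan2(M[1,1],M[0,1])),'F tool',(M.T@s['ft_force']).round(1),'T',(M.T@s['ft_torque']).round(2),s['width'].round(4),'tilt',M[:,2].round(4))
E
python3 -c "
from h import *
st()
manip.capture('side')
st()
s,c=cap('side');I=c['image'][110:190,220:310]
cv2.imwrite('pics/side9.png',cv2.resize(I,None,fx=8,fy=7,interpolation=2))
s,c=cap('scene');I=c['image'][170:270,60:200]
cv2.imwrite('pics/scene9.png',cv2.resize(I,None,fx=5.5,fy=5.5,interpolation=2))
"
```

```text
Traceback (most recent call last):
  File "h.py", line 35, in st
    print('t',s['time_s'],'clamp x %.1f y %.1f foot z %.1f'%(d@cx*1e3,d@cy*1e3,s['eef_pos'][2]*1e3-68.3),'yaw %.2f'%np.degrees(np.arctan2(M[1,1],M[0,1])),'F tool',(M.T@s['ft_force']).round(1),'T',(M.T@s['ft_torque']).round(2),s['width'].round(4),'tilt',M[:,2].round(4))
                                                                                                                                                                                                                                  ^^^^^^^^^^^^^^^^
AttributeError: 'float' object has no attribute 'round'
```

```bash
sed -i "s/s\['width'\].round(4)/round(s['width'],4)/" h.py
python3 -c "
from h import *
st()
manip.capture('side')
st()
s,c=cap('side');I=c['image'][110:190,220:310]
cv2.imwrite('pics/side9.png',cv2.resize(I,None,fx=8,fy=7,interpolation=2))
s,c=cap('scene');I=c['image'][170:270,60:200]
cv2.imwrite('pics/scene9.png',cv2.resize(I,None,fx=5.5,fy=5.5,interpolation=2))
"
```

```text
t 8.8833 clamp x 3.8 y 49.9 foot z 51.1 yaw -5.18 F tool [0. 0. 1.] T [ 0.03 -0.04 -0.04] 0.0147 tilt [-0.0043  0.0017 -1.    ]
t 8.9333 clamp x 3.5 y 50.0 foot z 50.6 yaw -5.19 F tool [-0.1 -1.6  2.5] T [ 0.05 -0.03  0.01] 0.0149 tilt [-0.0054  0.0023 -1.    ]
```

View pics/side9.png

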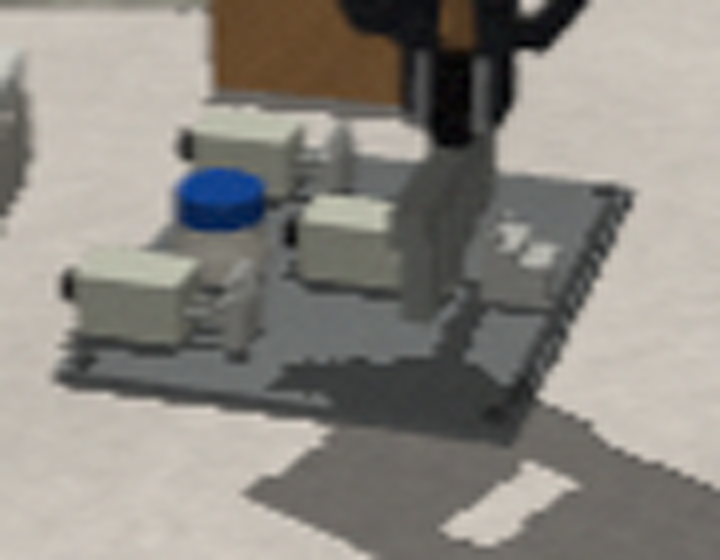

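View pics/scene9.png

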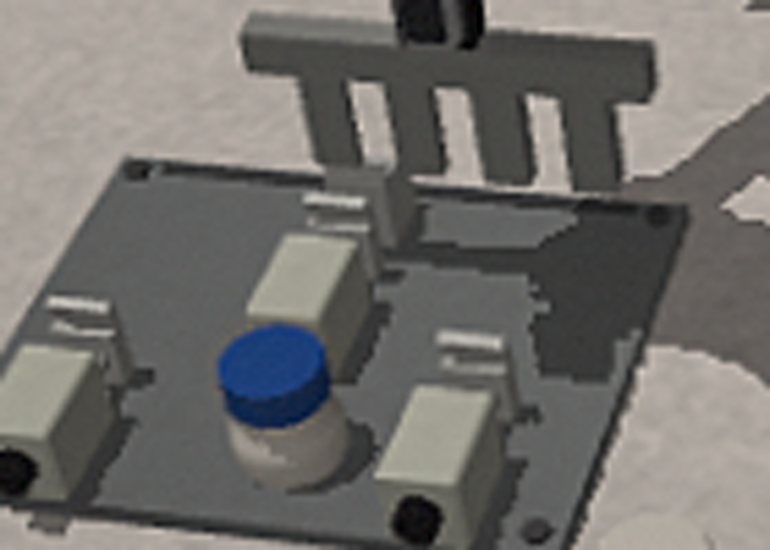

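Emit:
send_rows(
  commands="0 0 0 0 -1;0 0 0 0 -1",
)

```text
time_s: 9.2
eef_pos: [0.5375, -0.1375, 0.1232]
orientation: [0.738, 0.675, 0.0, 0.001]
ft_force: [0.1, 1.1, -1.9]
width: 0.0147
```

```bash
python3 -c "
from h import *
st()"
```

```text
t 9.2 clamp x 5.9 y 49.8 foot z 54.9 yaw -5.14 F tool [1.1 0.  1.9] T [0.01 0.03 0.01] 0.0147 tilt [ 1.e-03 -5.e-04 -1.e+00]
```

Emit:
send_rows(
  commands="0.1 0 0.4 0 -1;0.1 0 0.8 0 -1;0.1 0 1.2 0 -1;0.1 0 1.5 0 -1;0.1 0 1.8 0 -1",
)

```text
time_s: 9.62
eef_pos: [0.537, -0.1358, 0.1041]
orientation: [0.738, 0.675, -0.0, -0.0]
ft_force: [0.1, -0.7, -1.0]
width: 0.0148
```

```bash
python3 -c "
from h import *
st()"
```

```text
t 9.6167 clamp x 5.2 y 51.5 foot z 35.8 yaw -5.10 F tool [-0.7  0.2  1. ] T [-0.01 -0.05  0.03] 0.0148 tilt [-5.e-04  2.e-04 -1.e+00]
```

In the gap without contact. Continue.

Emit:
send_rows(
  commands="0 0 0.4 0 -1;0 0 0.8 0 -1;0 0 1.2 0 -1;0 0 1.6 0 -1;0 0 2.0 0 -1",
)

```text
time_s: 10.03
eef_pos: [0.5372, -0.1359, 0.0842]
orientation: [0.738, 0.675, -0.0, -0.0]
ft_force: [-1.2, 0.3, -1.2]
width: 0.015
```

```bash
python3 -c "
from h import *
st();manip.capture('side');st()"
```

```text
t 10.0333 clamp x 5.4 y 51.4 foot z 15.9 yaw -5.11 F tool [ 0.2 -1.2  1.2] T [-0.02 -0.01 -0.02] 0.015 tilt [-1.e-04  1.e-04 -1.e+00]
t 10.0833 clamp x 4.8 y 51.5 foot z 15.0 yaw -5.12 F tool [ 0.1 -0.5  2. ] T [-0.02  0.04 -0.  ] 0.0147 tilt [-1.6e-03  7.0e-04 -1.0e+00]
```

Emit:
send_rows(
  commands="0 0 0.2 0 -1;0 0 0.35 0 -1;0 0 0.45 0 -1;0 0 0.55 0 -1;0 0 0.55 0 -1",
)

```text
time_s: 10.5
eef_pos: [0.5372, -0.1359, 0.079]
orientation: [0.738, 0.675, -0.0, -0.0]
ft_force: [-1.3, 0.2, -1.5]
width: 0.015
```

```bash
python3 -c "
from h import *
st()"
```

```text
t 10.5 clamp x 5.4 y 51.4 foot z 10.7 yaw -5.11 F tool [ 0.1 -1.3  1.5] T [ 0.01 -0.01  0.03] 0.015 tilt [-1.e-04  1.e-04 -1.e+00]
```

Emit:
send_rows(
  commands="0 0 0.1 0 -1;0 0 0.2 0 -1;0 0 0.25 0 -1;0 0 0.25 0 -1",
)

```text
time_s: 10.83
eef_pos: [0.5371, -0.1359, 0.0765]
orientation: [0.738, 0.675, -0.0, -0.0]
ft_force: [-0.6, 0.2, -1.9]
width: 0.0152
```

```bash
python3 -c "
from h import *
st()"
```

```text
t 10.8333 clamp x 5.4 y 51.4 foot z 8.2 yaw -5.11 F tool [ 0.1 -0.6  1.9] T [0.01 0.01 0.02] 0.0152 tilt [-2.e-04  1.e-04 -1.e+00]
```

Emit:
send_rows(
  commands="0 0 0.05 0 -1;0 0 0.1 0 -1;0 0 0.1 0 -1",
)

```text
time_s: 11.08
eef_pos: [0.5373, -0.136, 0.0763]
orientation: [0.738, 0.675, -0.0, -0.0]
ft_force: [-2.1, 0.8, 4.1]
width: 0.0151
```

```bash
python3 -c "
from h import *
st()"
```

```text
t 11.0833 clamp x 5.6 y 51.3 foot z 8.0 yaw -5.11 F tool [ 0.6 -2.2 -4.1] T [0.42 0.1  0.01] 0.0151 tilt [-1.e-04  0.e+00 -1.e+00]
```

Emit:
send_rows(
  commands="0 0 0 0 -1;0 0 0 0 -1;0 0 0 0 -1",
)

```text
time_s: 11.33
eef_pos: [0.5374, -0.136, 0.0763]
orientation: [0.738, 0.675, 0.0, 0.0]
ft_force: [-1.6, 0.6, 5.5]
width: 0.0151
```

```bash
python3 -c "
from h import *
st()
s,c=cap('scene');I=c['image'][170:270,60:200]
cv2.imwrite('pics/scene10.png',cv2.resize(I,None,fx=5.5,fy=5.5,interpolation=2))
s,c=cap('wrist');cv2.imwrite('pics/w10.png',c['image'])
"
```

```text
t 11.3333 clamp x 5.7 y 51.3 foot z 8.0 yaw -5.11 F tool [ 0.5 -1.7 -5.5] T [0.53 0.18 0.04] 0.0151 tilt [ 2.e-04 -2.e-04 -1.e+00]
```

View pics/scene10.png

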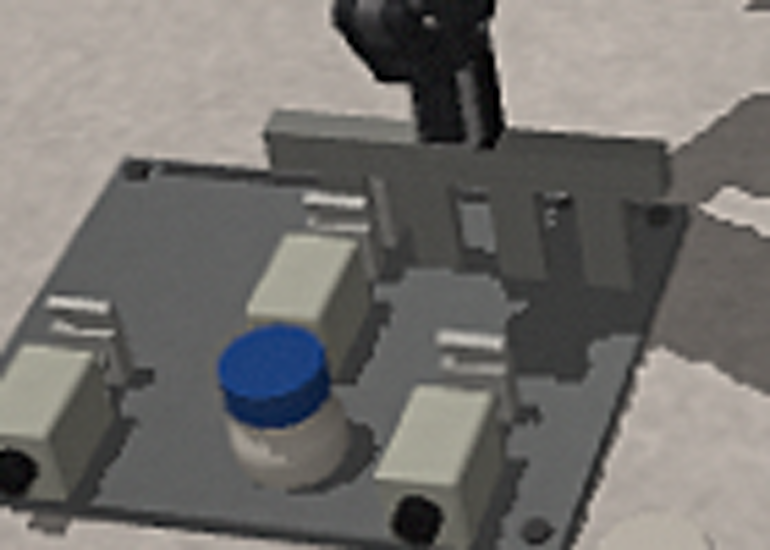

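View pics/w10.png

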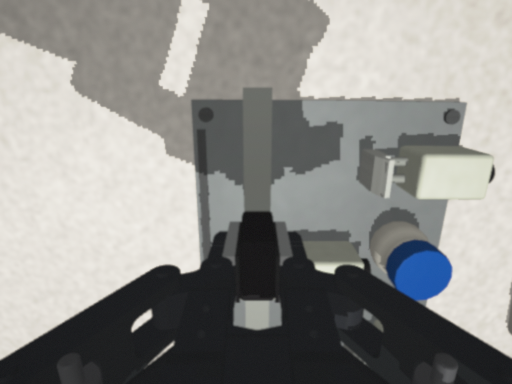

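Emit:
send_rows(
  commands="0 0 -0.5 0 -1;0 0 -1.4 0 -1;0 0 -2.5 0 -1;0 0 -3.7 0 -1;0 0 -4.7 0 -1",
)

```text
time_s: 11.85
eef_pos: [0.5378, -0.1362, 0.1245]
orientation: [0.738, 0.675, 0.0, 0.001]
ft_force: [0.1, 0.5, -1.7]
width: 0.0151
```

Emit:
send_rows(
  commands="0 0 -0.3 0 -1;-1 0 -0.3 0 -1;-2.2 0 -0.3 0 -1;-3 0 -0.3 0 -1;-3.4 0 -0.3 0 -1",
)

```text
time_s: 12.27
eef_pos: [0.5336, -0.1714, 0.1249]
orientation: [0.738, 0.674, -0.0, -0.0]
ft_force: [-0.2, -0.9, -1.5]
width: 0.0147
```

Emit:
send_rows(
  commands="0 0 0 0 -1;0 0 0 0 -1;0 0 0 0 -1",
)

```text
time_s: 12.52
eef_pos: [0.5339, -0.1697, 0.1252]
orientation: [0.738, 0.675, -0.0, -0.001]
ft_force: [0.0, 0.1, -1.4]
width: 0.0152
```

```bash
python3 -c "
from h import *
st()"
```

```text
t 12.5167 clamp x 5.2 y 17.4 foot z 56.9 yaw -5.13 F tool [0.1 0.  1.4] T [-0.02 -0.01 -0.01] 0.0152 tilt [-8.e-04  7.e-04 -1.e+00]
```

Emit:
send_rows(
  commands="0 0.03 0.4 0 -1;0 0.03 0.8 0 -1;0 0.03 1.2 0 -1;0 0.03 1.6 0 -1;0 0.03 2 0 -1",
)

```text
time_s: 12.93
eef_pos: [0.5343, -0.1695, 0.1049]
orientation: [0.738, 0.675, -0.0, -0.0]
ft_force: [0.5, 0.3, -1.3]
width: 0.0148
```

```bash
python3 -c "
from h import *
st()"
```

```text
t 12.9333 clamp x 5.5 y 17.7 foot z 36.6 yaw -5.09 F tool [0.3 0.4 1.3] T [ 0.01 -0.    0.04] 0.0148 tilt [-6.e-04  3.e-04 -1.e+00]
```

Emit:
send_rows(
  commands="0 0 0.3 0 -1;0 0 0.6 0 -1;0 0 0.9 0 -1;0 0 1.2 0 -1;0 0 1.5 0 -1",
)

```text
time_s: 13.35
eef_pos: [0.5345, -0.1699, 0.0904]
orientation: [0.738, 0.675, 0.0, 0.0]
ft_force: [0.1, -0.6, -1.4]
width: 0.015
```

```bash
python3 -c "
from h import *
st()"
```

```text
t 13.35 clamp x 5.8 y 17.3 foot z 22.1 yaw -5.11 F tool [-0.6  0.2  1.4] T [0.   0.04 0.04] 0.015 tilt [ 2.e-04 -1.e-04 -1.e+00]
```

Emit:
send_rows(
  commands="0 0 0.3 0 -1;0 0 0.6 0 -1;0 0 0.9 0 -1;0 0 1.1 0 -1;0 0 1.2 0 -1",
)

```text
time_s: 13.77
eef_pos: [0.5343, -0.1697, 0.0782]
orientation: [0.738, 0.675, -0.0, -0.0]
ft_force: [0.1, 0.8, -0.5]
width: 0.0148
```

```bash
python3 -c "
from h import *
st()"
```

```text
t 13.7667 clamp x 5.6 y 17.4 foot z 9.9 yaw -5.11 F tool [0.8 0.  0.5] T [-0.    0.01  0.02] 0.0148 tilt [-5.e-04  3.e-04 -1.e+00]
```

Emit:
send_rows(
  commands="0 0 0.08 0 -1;0 0 0.16 0 -1;0 0 0.22 0 -1;0 0 0.26 0 -1;0 0 0.3 0 -1",
)

```text
time_s: 14.18
eef_pos: [0.5347, -0.1699, 0.0763]
orientation: [0.738, 0.675, -0.0, 0.0]
ft_force: [-1.6, 0.1, 3.1]
width: 0.0149
```

```bash
python3 -c "
from h import *
st()"
```

```text
t 14.1833 clamp x 6.0 y 17.3 foot z 8.0 yaw -5.10 F tool [-0.  -1.6 -3.1] T [0.35 0.1  0.02] 0.0149 tilt [ 0.e+00 -1.e-04 -1.e+00]
```

Emit:
send_rows(
  commands="0 0 0 0 -1;0 0 0 0 -1;0 0 0 0 -1;0 0 0 0 -1",
)

```text
time_s: 14.52
eef_pos: [0.5347, -0.1699, 0.0763]
orientation: [0.738, 0.675, 0.0, 0.0]
ft_force: [-2.1, -0.3, 5.0]
width: 0.0149
```

Emit:
send_rows(
  commands="0 0 -0.2 0 -1;0 0 -0.5 0 -1;0 0 -0.8 0 -1;0 0 -1.1 0 -1;0 0 -1.4 0 -1",
)

```text
time_s: 14.93
eef_pos: [0.5344, -0.1698, 0.0897]
orientation: [0.738, 0.675, 0.0, -0.0]
ft_force: [0.2, 0.4, -2.3]
width: 0.015
```

```bash
python3 -c "
from h import *
st()"
```

```text
t 14.9333 clamp x 5.7 y 17.4 foot z 21.4 yaw -5.11 F tool [0.4 0.2 2.3] T [-0.02 -0.02  0.01] 0.015 tilt [ 0.  0. -1.]
```

Loose (no drag beyond the weight). Lift clear and go to leaf 3.

Emit:
send_rows(
  commands="0 0 -0.7 0 -1;0 0 -1.6 0 -1;0 0 -2.5 0 -1;0 0 -3.1 0 -1;0 0 -3.5 0 -1",
)

```text
time_s: 15.35
eef_pos: [0.5352, -0.1702, 0.1265]
orientation: [0.738, 0.675, 0.0, 0.001]
ft_force: [1.0, 0.0, -0.7]
width: 0.0147
```

Emit:
send_rows(
  commands="0 0 0 0 -1;-1 0 0 0 -1;-2.2 0 0 0 -1;-3 0 0 0 -1;-3.4 0 0 0 -1",
)

```text
time_s: 15.77
eef_pos: [0.531, -0.2054, 0.1242]
orientation: [0.738, 0.674, -0.0, -0.0]
ft_force: [0.0, 0.1, -2.3]
width: 0.0149
```

Emit:
send_rows(
  commands="0 0 0 0 -1;0 0 0 0 -1;0 0 0 0 -1;0 0 0 0 -1",
)

```text
time_s: 16.1
eef_pos: [0.5314, -0.2034, 0.1244]
orientation: [0.738, 0.675, 0.0, -0.0]
ft_force: [-0.2, -0.2, -1.5]
width: 0.015
```

```bash
python3 -c "
from h import *
st()"
```

```text
t 16.1 clamp x 5.6 y -16.4 foot z 56.1 yaw -5.10 F tool [-0.2 -0.1  1.5] T [ 0.04 -0.04  0.01] 0.015 tilt [-3.e-04  4.e-04 -1.e+00]
```

Emit:
send_rows(
  commands="0 0 0.4 0 -1;0 0 0.8 0 -1;0 0 1.2 0 -1;0 0 1.6 0 -1;0 0 1.9 0 -1",
)

```text
time_s: 16.52
eef_pos: [0.5311, -0.2034, 0.1047]
orientation: [0.738, 0.675, -0.0, -0.001]
ft_force: [0.1, -0.5, -1.3]
width: 0.015
```

```bash
python3 -c "
from h import *
st()"
```

```text
t 16.5167 clamp x 5.4 y -16.3 foot z 36.4 yaw -5.10 F tool [-0.5  0.1  1.3] T [ 0.03 -0.02  0.02] 0.015 tilt [-9.e-04  6.e-04 -1.e+00]
```

Emit:
send_rows(
  commands="0 0 0.2 0 -1;0 0 0.4 0 -1;0 0 0.6 0 -1;0 0 0.8 0 -1;0 0 1 0 -1",
)

```text
time_s: 16.93
eef_pos: [0.5316, -0.2037, 0.0956]
orientation: [0.738, 0.675, 0.0, 0.0]
ft_force: [-0.0, -0.4, -1.5]
width: 0.0152
```

```bash
python3 -c "
from h import *
st()"
```

```text
t 16.9333 clamp x 5.9 y -16.7 foot z 27.3 yaw -5.11 F tool [-0.4  0.   1.5] T [-0.03 -0.04 -0.  ] 0.0152 tilt [ 3.e-04 -1.e-04 -1.e+00]
```

Leaf 3 is also free so far; on down.

Emit:
send_rows(
  commands="0 0 0.3 0 -1;0 0 0.6 0 -1;0 0 0.9 0 -1;0 0 1.2 0 -1;0 0 1.5 0 -1",
)

```text
time_s: 17.35
eef_pos: [0.5314, -0.2036, 0.0803]
orientation: [0.738, 0.675, -0.0, -0.0]
ft_force: [-0.9, 0.4, -1.4]
width: 0.0146
```

```bash
python3 -c "
from h import *
st()"
```

```text
t 17.35 clamp x 5.7 y -16.6 foot z 12.0 yaw -5.11 F tool [ 0.3 -1.   1.4] T [-0.01  0.02  0.  ] 0.0146 tilt [-1.e-04  1.e-04 -1.e+00]
```

Emit:
send_rows(
  commands="0 0 0.15 0 -1;0 0 0.28 0 -1;0 0 0.36 0 -1;0 0 0.44 0 -1;0 0 0.48 0 -1",
)

```text
time_s: 17.77
eef_pos: [0.5316, -0.2038, 0.0763]
orientation: [0.738, 0.675, -0.0, 0.0]
ft_force: [-0.7, 0.4, 2.0]
width: 0.0149
```

```bash
python3 -c "
from h import *
st()"
```

```text
t 17.7667 clamp x 5.9 y -16.7 foot z 8.0 yaw -5.11 F tool [ 0.3 -0.8 -2. ] T [ 0.28  0.09 -0.  ] 0.0149 tilt [ 0. -0. -1.]
```

Emit:
send_rows(
  commands="0 0 0 0 -1;0 0 0 0 -1;0 0 0 0 -1;0 0 0 0 -1",
)

```text
time_s: 18.1
eef_pos: [0.5316, -0.2038, 0.0763]
orientation: [0.738, 0.675, 0.0, 0.0]
ft_force: [-1.7, 0.8, 2.9]
width: 0.0151
```

Emit:
send_rows(
  commands="0 0 -0.2 0 -1;0 0 -0.5 0 -1;0 0 -0.8 0 -1;0 0 -1 0 -1",
)

```text
time_s: 18.43
eef_pos: [0.5315, -0.2037, 0.086]
orientation: [0.738, 0.675, 0.0, 0.0]
ft_force: [-0.7, 1.0, -1.7]
width: 0.0143
```

```bash
python3 -c "
from h import *
st()"
```

```text
t 18.4333 clamp x 5.8 y -16.7 foot z 17.7 yaw -5.11 F tool [ 0.9 -0.8  1.7] T [-0.01  0.04  0.01] 0.0143 tilt [ 3.e-04 -1.e-04 -1.e+00]
```

Emit:
send_rows(
  commands="0 -0.03 0 0 -1;0 -0.05 0 0 -1;0 -0.06 0 0 -1;0 -0.06 0 0 -1",
)

```text
time_s: 18.77
eef_pos: [0.5307, -0.2035, 0.0856]
orientation: [0.738, 0.675, -0.0, -0.0]
ft_force: [0.1, -0.6, -1.0]
width: 0.0146
```

```bash
python3 -c "
from h import *
st()"
```

```text
t 18.7667 clamp x 5.0 y -16.6 foot z 17.3 yaw -5.11 F tool [-0.6  0.1  1. ] T [-0.01 -0.    0.01] 0.0146 tilt [-3.e-04  2.e-04 -1.e+00]
```

Emit:
send_rows(
  commands="0 -0.02 0 0 -1;0 -0.04 0 0 -1;0 -0.06 0 0 -1;0 -0.06 0 0 -1",
)

```text
time_s: 19.1
eef_pos: [0.5304, -0.2036, 0.0858]
orientation: [0.738, 0.675, 0.0, 0.0]
ft_force: [-0.1, -0.0, -1.7]
width: 0.0149
```

```bash
python3 -c "
from h import *
st()"
```

```text
t 19.1 clamp x 4.7 y -16.6 foot z 17.5 yaw -5.12 F tool [-0.  -0.1  1.7] T [-0.15 -0.02  0.02] 0.0149 tilt [ 5.e-04 -0.e+00 -1.e+00]
```

Emit:
send_rows(
  commands="0 -0.02 0 0 -1;0 -0.04 0 0 -1;0 -0.04 0 0 -1",
)

```text
time_s: 19.35
eef_pos: [0.5303, -0.2036, 0.0859]
orientation: [0.738, 0.675, 0.0, 0.001]
ft_force: [2.2, -0.3, -2.0]
width: 0.0148
```

```bash
python3 -c "
from h import *
st()"
```

```text
t 19.35 clamp x 4.6 y -16.7 foot z 17.6 yaw -5.13 F tool [-0.2  2.2  2. ] T [-0.38  0.03  0.07] 0.0148 tilt [ 1.3e-03 -2.0e-04 -1.0e+00]
```

Emit:
send_rows(
  commands="0 0.1 0 0 -1;0 0.16 -0.4 0 -1;0 0.16 -1.4 0 -1;0 0.18 -2.6 0 -1;0 0.2 -3.6 0 -1",
)

```text
time_s: 19.77
eef_pos: [0.532, -0.2039, 0.1237]
orientation: [0.738, 0.675, -0.0, 0.0]
ft_force: [0.2, 0.6, -1.1]
width: 0.0146
```

Emit:
send_rows(
  commands="0 0 -0.3 0 -1;-1 0 -0.3 0 -1;-2.2 0 -0.3 0 -1;-3 0 -0.3 0 -1;-3.4 0 -0.3 0 -1",
)

```text
time_s: 20.18
eef_pos: [0.5282, -0.2392, 0.1243]
orientation: [0.738, 0.674, -0.0, -0.0]
ft_force: [-1.0, 0.5, -2.3]
width: 0.015
```

Emit:
send_rows(
  commands="0 0 0 0 -1;0 0 0 0 -1;0 0 0 0 -1;0 0 0 0 -1",
)

```text
time_s: 20.52
eef_pos: [0.5287, -0.2372, 0.1245]
orientation: [0.738, 0.675, -0.0, -0.0]
ft_force: [-0.7, -0.3, -1.5]
width: 0.015
```

```bash
python3 -c "
from h import *
st()"
```

```text
t 20.5167 clamp x 6.0 y -50.3 foot z 56.2 yaw -5.09 F tool [-0.4 -0.6  1.5] T [-0.05 -0.   -0.03] 0.015 tilt [-5.e-04  5.e-04 -1.e+00]
```

Emit:
send_rows(
  commands="0 0.01 0.4 0 -1;0 0.01 0.7 0 -1;0 0.01 1 0 -1;0 0.01 1.3 0 -1;0 0.01 1.5 0 -1",
)

```text
time_s: 20.93
eef_pos: [0.5287, -0.2373, 0.1091]
orientation: [0.738, 0.675, -0.0, -0.0]
ft_force: [-0.9, 0.9, -0.9]
width: 0.015
```

```bash
python3 -c "
from h import *
st()"
```

```text
t 20.9333 clamp x 6.0 y -50.4 foot z 40.8 yaw -5.10 F tool [ 0.8 -0.9  0.9] T [-0.01 -0.02 -0.02] 0.015 tilt [-8.e-04  5.e-04 -1.e+00]
```

Emit:
send_rows(
  commands="0 0 0.1 0 -1;0 0 0.2 0 -1;0 0 0.3 0 -1;0 0 0.4 0 -1",
)

```text
time_s: 21.27
eef_pos: [0.529, -0.2377, 0.1059]
orientation: [0.738, 0.675, 0.0, 0.0]
ft_force: [-0.2, -0.1, -0.6]
width: 0.0147
```

```bash
python3 -c "
from h import *
st()"
```

```text
t 21.2667 clamp x 6.4 y -50.7 foot z 37.6 yaw -5.11 F tool [-0.1 -0.2  0.6] T [-0.    0.   -0.02] 0.0147 tilt [ 3.e-04 -2.e-04 -1.e+00]
```

Emit:
send_rows(
  commands="0 0 0.1 0 -1;0 0 0.2 0 -1;0 0 0.3 0 -1;0 0 0.4 0 -1",
)

```text
time_s: 21.6
eef_pos: [0.5289, -0.2378, 0.1025]
orientation: [0.738, 0.675, -0.0, -0.0]
ft_force: [-2.2, 1.3, 2.9]
width: 0.0148
```

```bash
python3 -c "
from h import *
st()"
```

```text
t 21.6 clamp x 6.2 y -50.8 foot z 34.2 yaw -5.09 F tool [ 1.1 -2.3 -2.9] T [ 0.57  0.18 -0.1 ] 0.0148 tilt [-5.e-04 -1.e-04 -1.e+00]
```

Emit:
send_rows(
  commands="0 0 0.1 0 -1;0 0 0.2 0 -1;0 0 0.3 0 -1",
)

```text
time_s: 21.85
eef_pos: [0.5288, -0.2377, 0.0989]
orientation: [0.738, 0.675, -0.0, 0.0]
ft_force: [-1.5, -0.0, 1.7]
width: 0.0146
```

```bash
python3 -c "
from h import *
st()"
```

```text
t 21.85 clamp x 6.2 y -50.8 foot z 30.6 yaw -5.10 F tool [-0.2 -1.5 -1.7] T [ 0.46  0.01 -0.05] 0.0146 tilt [-1.e-04 -4.e-04 -1.e+00]
```

Emit:
send_rows(
  commands="0 0 0.2 0 -1;0 0 0.4 0 -1;0 0 0.6 0 -1;0 0 0.8 0 -1;0 0 1 0 -1",
)

```text
time_s: 22.27
eef_pos: [0.5289, -0.2375, 0.0886]
orientation: [0.738, 0.675, -0.0, -0.0]
ft_force: [-1.2, 0.4, 2.7]
width: 0.015
```

```bash
python3 -c "
from h import *
st()"
```

```text
t 22.2667 clamp x 6.2 y -50.6 foot z 20.3 yaw -5.11 F tool [ 0.3 -1.2 -2.7] T [ 0.56  0.05 -0.07] 0.015 tilt [-2.e-04  2.e-04 -1.e+00]
```

Emit:
send_rows(
  commands="0 0 0.2 0 -1;0 0 0.4 0 -1;0 0 0.6 0 -1;0 0 0.8 0 -1;0 0 0.9 0 -1",
)

```text
time_s: 22.68
eef_pos: [0.5288, -0.2375, 0.0795]
orientation: [0.738, 0.675, -0.0, -0.0]
ft_force: [-3.1, -0.4, 3.1]
width: 0.0151
```

```bash
python3 -c "
from h import *
st()"
```

```text
t 22.6833 clamp x 6.1 y -50.6 foot z 11.2 yaw -5.11 F tool [-0.7 -3.1 -3.1] T [ 0.56  0.08 -0.04] 0.0151 tilt [-2.e-04  2.e-04 -1.e+00]
```

Emit:
send_rows(
  commands="0 0 0.1 0 -1;0 0 0.2 0 -1;0 0 0.28 0 -1;0 0 0.34 0 -1;0 0 0.38 0 -1",
)

```text
time_s: 23.1
eef_pos: [0.5289, -0.2375, 0.0764]
orientation: [0.738, 0.675, -0.0, -0.0]
ft_force: [-4.2, 2.0, 7.1]
width: 0.0151
```

```bash
python3 -c "
from h import *
st()"
```

```text
t 23.1 clamp x 6.2 y -50.5 foot z 8.1 yaw -5.11 F tool [ 1.6 -4.4 -7.1] T [ 0.89  0.26 -0.09] 0.0151 tilt [-4.e-04  4.e-04 -1.e+00]
```

Emit:
send_rows(
  commands="0 0 -0.1 0 -1;0 0 -0.2 0 -1;0 0 -0.25 0 -1;0 0 -0.3 0 -1",
)

```text
time_s: 23.43
eef_pos: [0.5286, -0.2371, 0.0776]
orientation: [0.738, 0.675, 0.0, -0.0]
ft_force: [-0.1, -0.1, -7.4]
width: 0.0144
```

```bash
python3 -c "
from h import *
st()"
```

```text
t 23.4333 clamp x 5.9 y -50.2 foot z 9.3 yaw -5.14 F tool [-0.1 -0.1  7.4] T [-0.13 -0.21  0.07] 0.0144 tilt [-3.e-04  8.e-04 -1.e+00]
```

Emit:
send_rows(
  commands="0 0 0.1 0 -1;0 0 0.2 0 -1;0 0 0.26 0 -1;0 0 0.3 0 -1;0 0 0.3 0 -1",
)

```text
time_s: 23.85
eef_pos: [0.5289, -0.2377, 0.0767]
orientation: [0.738, 0.675, -0.0, -0.0]
ft_force: [-2.8, 1.0, 2.5]
width: 0.0146
```

```bash
python3 -c "
from h import *
st()"
```

```text
t 23.85 clamp x 6.2 y -50.8 foot z 8.4 yaw -5.09 F tool [ 0.7 -2.9 -2.5] T [ 0.7   0.24 -0.11] 0.0146 tilt [-3.e-04 -1.e-04 -1.e+00]
```

Emit:
send_rows(
  commands="0 -0.02 0.04 0 -1;0 -0.03 0.08 0 -1;0 -0.03 0.08 0 -1;0 -0.03 0.08 0 -1",
)

```text
time_s: 24.18
eef_pos: [0.5289, -0.2376, 0.0763]
orientation: [0.738, 0.675, 0.0, 0.0]
ft_force: [-4.0, 3.6, 4.9]
width: 0.0151
```

```bash
python3 -c "
from h import *
st()"
```

```text
t 24.1833 clamp x 6.2 y -50.7 foot z 8.0 yaw -5.09 F tool [ 3.2 -4.3 -4.9] T [ 0.87  0.4  -0.13] 0.0151 tilt [ 2.e-04 -2.e-04 -1.e+00]
```

Seated. Open, then retreat straight up.

Emit:
send_rows(
  commands="0 0 0 0 -0.7;0 0 0 0 -0.4;0 0 0 0 -0.1;0 0 0 0 0;0 0 0 0 0",
)

```text
time_s: 24.6
eef_pos: [0.5291, -0.2378, 0.0753]
orientation: [0.738, 0.675, 0.0, 0.001]
ft_force: [-0.0, 0.5, 0.2]
width: 0.043
```

```bash
python3 -c "
from h import *
st()
s,c=cap('wrist');cv2.imwrite('pics/w11.png',c['image'])
"
```

```text
t 24.6 clamp x 6.4 y -50.9 foot z 7.0 yaw -5.13 F tool [ 0.5 -0.  -0.2] T [ 0.01 -0.03 -0.01] 0.043 tilt [ 1.4e-03 -7.0e-04 -1.0e+00]
```

View pics/w11.png

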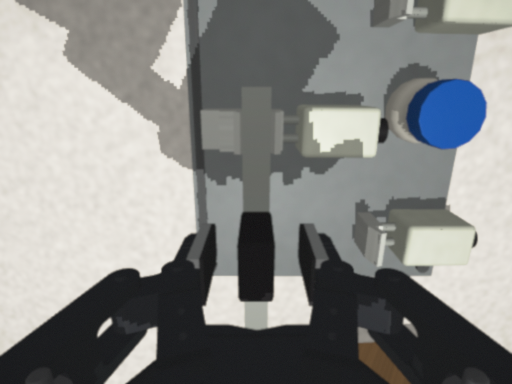

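Emit:
send_rows(
  commands="0 0 -0.6 0 0;0 0 -2 0 0;0 0 -4 0 0;0 0 -6.5 0 0;0 0 -9 0 0",
)

```text
time_s: 25.07
eef_pos: [0.5283, -0.2374, 0.166]
orientation: [0.738, 0.675, -0.0, -0.0]
ft_force: [-0.0, -0.1, 0.8]
width: 0.0429
```

Emit:
send_rows(
  commands="0 0 -1.5 0 0;0 0 -2 0 0;0 0 -2 0 0;0 0 -2 0 0;0 0 -2 0 0",
)

```text
time_s: 25.48
eef_pos: [0.5278, -0.237, 0.1835]
orientation: [0.738, 0.675, -0.0, -0.001]
ft_force: [-0.1, 0.8, -0.1]
width: 0.0425
```

```bash
python3 -c "
from h import *
st();manip.capture('side')
s,c=cap('scene');P=depth(s,c);I=c['image'][130:280,50:210]
cv2.imwrite('pics/scene12.png',cv2.resize(I,None,fx=5,fy=4.0,interpolation=2))
s,c=cap('side');I=c['image'][90:210,200:330]
cv2.imwrite('pics/side12.png',cv2.resize(I,None,fx=5,fy=5,interpolation=2))
s,c=cap('wrist');cv2.imwrite('pics/w12.png',cv2.resize(c['image'],None,fx=1.5,fy=1.5))
import pickle;pickle.dump((s,c),open('w12.pkl','wb'));st()
"
```

```text
t 25.4833 clamp x 5.1 y -50.2 foot z 115.2 yaw -5.11 F tool [ 0.8 -0.2  0.1] T [ 0.02  0.01 -0.01] 0.0425 tilt [-0.0025  0.0017 -1.    ]
t 25.6833 clamp x 5.4 y -50.3 foot z 115.6 yaw -5.11 F tool [ 0.  -0.   0.1] T [ 0.02 -0.07  0.01] 0.0426 tilt [-0.002   0.0014 -1.    ]
```

View pics/scene12.png

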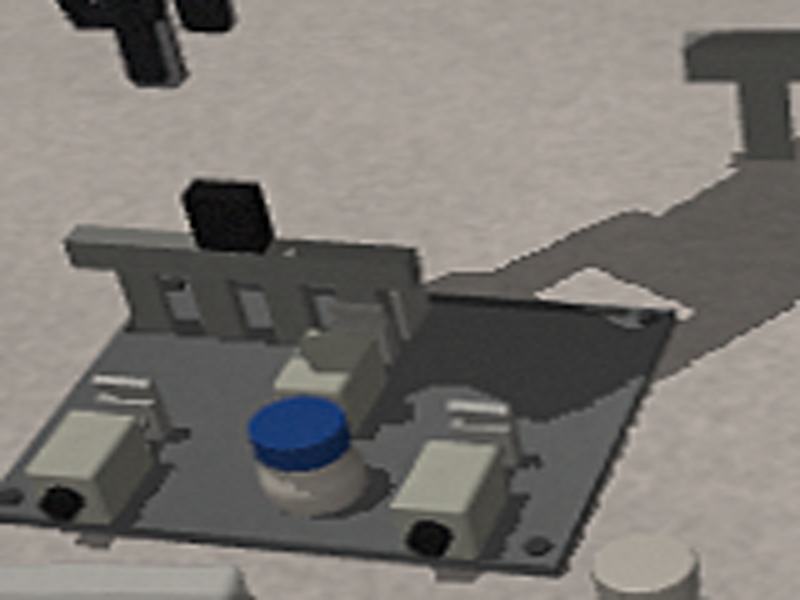

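View pics/side12.png

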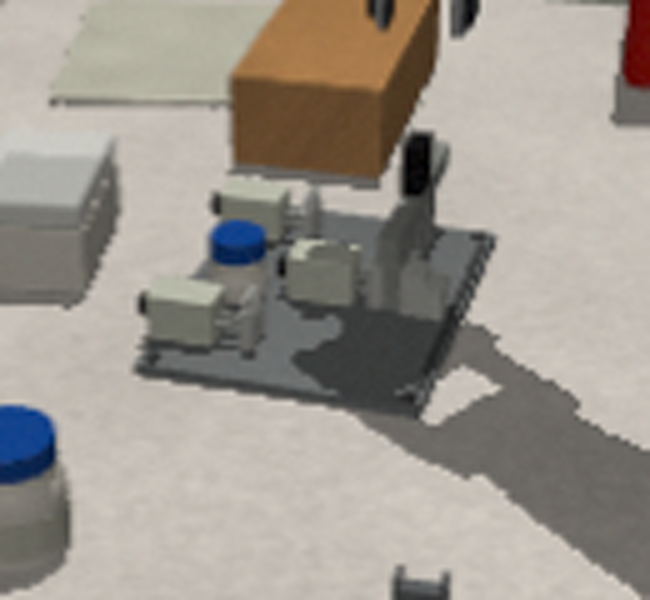

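View pics/w12.png

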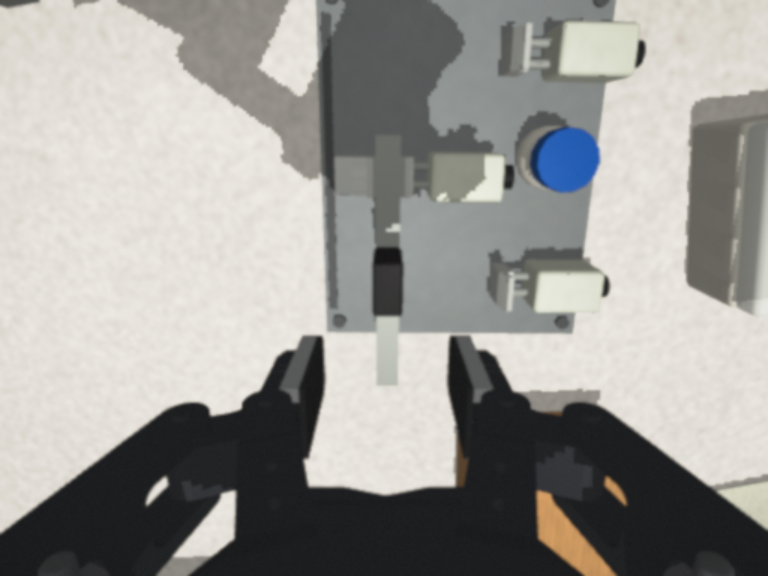

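```bash
python3 -c "
from h import *
import pickle;s,c=pickle.load(open('w12.pkl','rb'));P=depth(s,c)
for v in (100,120,145,220,235,250): print(v,np.nanmedian(P[v-2:v+3,256:262].reshape(-1,3),0).round(4))
print('block',np.nanmedian(P[190:205,254:264].reshape(-1,3),0).round(4))
f=lambda uv,z:print((plane(s,c,[uv],z)*1e3).round(1))
f((258.7,120),.071);f((258.3,240),.071);f((259,190),.107)
st()
"
```

```text
100 [ 0.5348 -0.1693  0.0713]
120 [ 0.5333 -0.1854  0.071 ]
145 [ 0.5315 -0.2064  0.0711]
220 [ 0.5253 -0.2762  0.0711]
235 [ 0.5243 -0.2914  0.0711]
250 [ 0.5226 -0.3072  0.071 ]
block [ 0.5283 -0.2408  0.1071]
[[ 533.5 -185.5   71. ]]
[[ 523.3 -296.6   71. ]]
[[ 529.2 -235.2  107. ]]
t 25.6833 clamp x 5.4 y -50.3 foot z 115.6 yaw -5.11 F tool [ 0.  -0.   0.1] T [ 0.02 -0.07  0.01] 0.0426 tilt [-0.002   0.0014 -1.    ]
```

Bar top is at 71 mm (8 + 45 + 18) at both ends, so the gauge is level, seated and free of the fingers. Handing in.

```bash
python3 -c "
from rig import manip
print(manip.finish_job())"
```

```text
the job is handed in; nothing more can be done
None
```

I tried the leaves in order, each down to the plate. The 12.5 mm leaf, leaf 4, was the first one gripped, and the gauge now stands in the clamp by it, let go. The job was handed in at about 25.7 s of the 54 s; no verdict was reported.

- **Loose leaves:** the 5, 7.5 and 10 mm leaves touched the plate at a foot height of 8.0 mm. Lifting the 7.5 and 10 mm leaves showed only the gauge's weight, with no added drag.
- **Gripped leaf:** the 12.5 mm leaf met resistance at the jaw mouth and dragged about 6 N on a short test lift, within the 5 to 10 N expected. I then seated it again. Contact readings at the wrist stayed under about 10 N throughout.
- **Last checks:** the bar's top measured 71 mm at both ends, as expected for a seated and level gauge. Leaf 4 was about 0.5 mm from the jaws' middle along y. The fingers are clear, 115 mm up, with no force on the wrist. In the final pictures the jar and cup show no sign of having been touched. The rack is out of view there, but the arm never went near it after lifting the gauge out.
- **Disagreement:** an early rough scene-camera reading of the clamp differed by about 5 mm from the wrist camera's. I took a second wrist view, which agreed with the first to about 1 mm. I then felt for the fixed jaw with the 10 mm leaf, and it was within 0.3 mm of that estimate.

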